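Release cured resin blocks from the ratchet jig, caliper and sort them

ROBOT

A 7-joint arm with a two-finger parallel gripper is mounted at the origin on a cart in front of the work surface, level with it; the furniture and walls round the work are solid. World frame = base frame: x ahead of the robot, y to its left, z up, the work surface at z = 0. Lengths are in m, angles in rad, forces in N, time in s.
With the tool pointing down it reaches from about 0.4 to 0.875 m from the base axis. Payload 6.5 kg.
Tool frame: the origin (TCP) lies on the centre line of the jaws, within the pads' length; the fingertips stand 17 mm ahead of it and the grasp point (between the pads) lies 2 mm behind it (arm.tips_ahead is the distance from the TCP to the fingertips, in m); z points along the fingers, y is the direction in which the jaws open and shut (so a half turn about z gives the same grasp; the last joint's range is limited). The gripper opens to 85 mm and grips with 20 to 120 N. Pads are 22 mm wide; open, the fingers measure 114 mm over their backs; the gripper's body (76 mm by 85 mm) begins 54 mm behind the grasp point. The pads swing forward as they close: fully open they stand 13 mm farther back than shut.
Start: joints at [1.05, 0.536, -0.004, 1.538, 0.003, 1.067, -0.071], TCP at [0.286, -0.584, 0.248] pointing down, gripper open.
Joint ranges: [-2.7, 2.7], [-0.37, 2.16], [-1.27, 1.26], [0.24, 2.4], [-1.31, 4.45], [0.19, 1.91], [-2.76, 2.76]. Speed limits (rad/s): [2.39, 2.39, 3.14, 3.14, 3.14, 3.14, 3.14].

INTERFACE

Orientations are given as a unit quaternion [w, x, y, z].
In Python, from station import arm gives the robot as it stands. The module is installed in compiled form; this text tells all that it offers.
- The arm moves only by the tool play_rows, never from a script. Its arguments are lists of equal length, an entry for each row: "slide": the shift along the tool's x, y, z in mm, a list of three; "spin": the turn about the tool's z in units of 5 degrees (1.0 is 5 degrees); "fingers": the finger opening in mm, from 0 to 85.4. In form: {"slide": [[dx, dy, dz], ...], "spin": [spin, ...], "fingers": [fingers, ...]}. A call has 1 to 10 rows; each row is the pose to reach, as a shift and turn from the pose measured when the call began, along the tool's axes at that moment; what a row does not reach only later rows make up. A row lasts 1/8 s, in which the tool goes at most 62.5 mm and 10.7 degrees, less where a joint would pass 70% of its speed; a pose out of reach is approached as far as the arm can. A call with a gripper value outside its range is refused whole. The fingers move at their own pace and stop on an object; "squeeze" is the grip in N (left out, the last holds). Time passes only in rows, so rows that repeat a pose let the fingers close. It gives the time, the measured TCP pose, the force and the opening at its end, in the units of the state.
- arm.read_state(): the state, without advancing time (a new reading comes with each control period).
- arm.capture(name): name is "side" or "top" or "wrist"; returns a dict with "img" (384x512x3 uint8, red, green, blue), "fx", "fy", "cx", "cy" (pixels), "R" (3x3) and "t" (3): a world point X has camera coordinates R X + t; the wrist camera has in their place "hand_eye" (4x4, takes a point from camera to tool coordinates, whose origin is the TCP and whose axes are the flange's). Camera axes: x right, y down, z forward; pixel columns grow to the right and rows downward; lengths in m; the calibration is good to about 2 mm. A picture is of the moment at which its call begins: read the wrist's pose just before it. There is no depth.
- arm.hand_in(): hands the job in, once; it reports no verdict.
The state is a dict: "time": time; "joint_pos": joint angles; "qvel": joint speeds; "joint_torque": joint torques, N m; "tcp_pos": TCP position; "tool_rot": TCP orientation; "contact_force": force on the tool from outside, world axes, zero at the start; "ft_torque": the same for the moment, N m; "grip_width": finger opening in m.
Only numpy, scipy, OpenCV 4.12 (cv2) and the standard library are available. Lean on these libraries where they do the work, as an engineer would, in place of code of your own. Each camera call takes 0.05 s, during which the arm holds its last target.

TASK

The resin blocks have cured on their feet in the ratchet clamp jig: lift the pawl, draw the clamp bar back nearly to its stop and leave it there. Gauge the thickness of every block on the bench caliper in the order of the log (pale, then amber, then dark, as far as they are there): stand the block square between the anvils, let go of it, and slide the jaw shut until it presses on the block, gently but firmly, with a few newtons for about half a second. Blocks up to 18.5 mm (pointer in the green) fit the microtome's chuck and go in the white tray, thicker ones (pointer in the red) go in the red tray to be trimmed again, all standing upright on the tray floor; leave the bottles and other things on the table where they are.

Things in the scene. Friction and masses are not known exactly. Their poses are not given: they have to be found in the camera images.
- clamp_jig: grey iron ratchet clamp jig, fixed. Origin on the table under the middle nest, z up. Three nests at x = -36, 0, +36 mm, y = 0, floor 10 mm above the table, 31 mm wide between ribs that rise to 14 mm. The blocks' feet lie along y between a fence (face at y = +29 mm, 20 mm high above the table) and the clamp bar on the -y side; behind the bar a toothed rack runs to y = -146 mm
- clamp_bar (a joint): slide of the dark clamp bar (118 mm along the jig's x, 27 mm high), m: 0 = on the blocks, grows as it slides back along the jig's -y, stop at 0.045. Its lip lies over the ends of the feet, 3 mm from the resin, so blocks come out only when it is back. While the pawl is down in the rack the bar cannot slide back; with it up it takes about 2 N and stays where left
- pawl (a joint): hinge of the yellow ratchet pawl on the bar, rad: 0 = down in the rack, grows as its free end is lifted (to 0.7), clear of the rack above 0.2. A light spring pushes it down. It travels with the bar: held up by its crossbar it can be drawn back together with the bar
- pawl_grip (a point): centre of the black crossbar at the pawl's free end: round, 11 mm thick, 26 mm long along the jig's x, free all round, 46 mm above the table when down; 49 mm to the jig's -y of the pawl's pivot and 13 mm higher than it. Lifting it 10 to 15 mm frees the tooth
- caliper: bench caliper, fixed; dark base 104 x 182 mm. Origin on the table under the fixed anvil's face; y points from sliding to fixed jaw, z up. Steel rest for the work 62 x 64 mm, centre x = 9, y = -26 mm, top 16 mm above the table. Beam along y at x = -32 mm, top at 18 mm. Scale at the front edge: pointer in the green band up to 18.5 mm, in the red band above
- fixed_anvil (a point): centre of the fixed anvil's measuring face, an upright round face of 16 mm diameter looking to the caliper's -y, 30.5 mm above the table. The grey jaw that bears it lies 15 mm behind the face, reaches from x = +16 mm to the beam, top 42 mm above the table
- caliper_jaw: the sliding jaw with its anvil, made like the fixed one, looking to the caliper's +y. Origin on the table under its anvil's face, axes as the caliper's, so that the gap between the anvils (0 shut, 60 mm fully open) is the distance of this origin from the caliper's. It slides along the caliper's y with about 2 N and stays where it is left
- jaw_post (a point): centre of the top of the black thumb post on the sliding jaw, 72 mm above the table: 20 mm (caliper's x) x 16 mm (y), 33 mm high, free all round; the carriage under it is 30 x 30 mm. It stands at x -31, y -29 mm from the sliding jaw's origin
- white_tray: white open tray, fixed, 104 (x) x 152 (y) x 12 mm, walls 3 mm, for blocks that fit the microtome. Origin: centre of its underside; its floor is 3 mm up
- red_tray: red open tray, fixed, same size, for blocks to be trimmed again. Origin: centre of its underside; its floor is 3 mm up
- pale_block_a: pale ivory resin block, 36 mm long (y), 32 mm high, 16 or 21 mm thick (x; the caliper tells which), on a steel foot 56 mm long (y), 8 mm high, 16 mm wide (x) under the resin and 28 mm wide over its last 9 mm at both ends; 40 mm high in all, 80 g. Origin: centre of the foot's underside, z up. One of two pale blocks; at most one of the two is there in a run, the other is None
- amber_block_a: orange-amber resin block, 36 mm long (y), 32 mm high, 16 or 21 mm thick (x; the caliper tells which), on a steel foot 56 mm long (y), 8 mm high, 16 mm wide (x) under the resin and 28 mm wide over its last 9 mm at both ends; 40 mm high in all, 80 g. Origin: centre of the foot's underside, z up. One of two amber blocks; at most one of the two is there in a run, the other is None
- dark_block_a: black-brown dark resin block, 36 mm long (y), 32 mm high, 16 or 21 mm thick (x; the caliper tells which), on a steel foot 56 mm long (y), 8 mm high, 16 mm wide (x) under the resin and 28 mm wide over its last 9 mm at both ends; 40 mm high in all, 80 g. Origin: centre of the foot's underside, z up. One of two dark blocks; at most one of the two is there in a run, the other is None
- pale_block_b: pale ivory resin block, 36 mm long (y), 32 mm high, 16 or 21 mm thick (x; the caliper tells which), on a steel foot 56 mm long (y), 8 mm high, 16 mm wide (x) under the resin and 28 mm wide over its last 9 mm at both ends; 40 mm high in all, 80 g. Origin: centre of the foot's underside, z up. One of two pale blocks; at most one of the two is there in a run, the other is None
- amber_block_b: orange-amber resin block, 36 mm long (y), 32 mm high, 16 or 21 mm thick (x; the caliper tells which), on a steel foot 56 mm long (y), 8 mm high, 16 mm wide (x) under the resin and 28 mm wide over its last 9 mm at both ends; 40 mm high in all, 80 g. Origin: centre of the foot's underside, z up. One of two amber blocks; at most one of the two is there in a run, the other is None
- dark_block_b: black-brown dark resin block, 36 mm long (y), 32 mm high, 16 or 21 mm thick (x; the caliper tells which), on a steel foot 56 mm long (y), 8 mm high, 16 mm wide (x) under the resin and 28 mm wide over its last 9 mm at both ends; 40 mm high in all, 80 g. Origin: centre of the foot's underside, z up. One of two dark blocks; at most one of the two is there in a run, the other is None
- drop_bottle: white dropper bottle with blue cap, 33 x 33 x 64 mm; a bystander, origin at the centre of its underside
- stain_vial: small brown vial with black cap, 25 x 25 x 48 mm; a bystander, origin at the centre of its underside
- scint_vial: clear vial with white cap, 28 x 28 x 62 mm; a bystander, origin at the centre of its underside
- block_puck: white round puck with four small pegs, 36 x 36 x 22 mm; a bystander, origin at the centre of its underside
- resin_bottle: brown bottle with black cap, 52 x 53 x 99 mm; a bystander, origin at the centre of its underside

How it is judged:
On the way, in this order (a step that is already met when the one before it is completed fails the run):
1. the clamp bar has been drawn back at least 30 mm with its pawl lifted (value of joint clamp_bar above 0.03 m), for 0.2 s.
2. the pale block stands upright and square between the two anvils, out of the fingers, against the fixed one, the sliding jaw pressing across its thickness with 1.5 to 30 N (((contact force between caliper_jaw and pale_block_a between 1.5 and 30 N and y of pale_block_a in the frame of caliper between -0.01 and -0.006 m and x of pale_block_a in the frame of caliper between -0.02 and 0.02 m and angle between the x axis of pale_block_a and the y axis of caliper, either way round below 0.12 rad and angle between pale_block_a's own z axis and vertical below 0.12 rad and contact force between the fingers and pale_block_a below 0.5 N) or (contact force between caliper_jaw and pale_block_b between 1.5 and 30 N and y of pale_block_b in the frame of caliper between -0.0125 and -0.0085 m and x of pale_block_b in the frame of caliper between -0.02 and 0.02 m and angle between the x axis of pale_block_b and the y axis of caliper, either way round below 0.12 rad and angle between pale_block_b's own z axis and vertical below 0.12 rad and contact force between the fingers and pale_block_b below 0.5 N))), for 0.15 s.
3. the amber block stands upright and square between the two anvils, out of the fingers, against the fixed one, the sliding jaw pressing across its thickness with 1.5 to 30 N (((contact force between caliper_jaw and amber_block_a between 1.5 and 30 N and y of amber_block_a in the frame of caliper between -0.0125 and -0.0085 m and x of amber_block_a in the frame of caliper between -0.02 and 0.02 m and angle between the x axis of amber_block_a and the y axis of caliper, either way round below 0.12 rad and angle between amber_block_a's own z axis and vertical below 0.12 rad and contact force between the fingers and amber_block_a below 0.5 N) or (contact force between caliper_jaw and amber_block_b between 1.5 and 30 N and y of amber_block_b in the frame of caliper between -0.01 and -0.006 m and x of amber_block_b in the frame of caliper between -0.02 and 0.02 m and angle between the x axis of amber_block_b and the y axis of caliper, either way round below 0.12 rad and angle between amber_block_b's own z axis and vertical below 0.12 rad and contact force between the fingers and amber_block_b below 0.5 N))), for 0.15 s.
4. the dark block stands upright and square between the two anvils, out of the fingers, against the fixed one, the sliding jaw pressing across its thickness with 1.5 to 30 N (((contact force between caliper_jaw and dark_block_a between 1.5 and 30 N and y of dark_block_a in the frame of caliper between -0.01 and -0.006 m and x of dark_block_a in the frame of caliper between -0.02 and 0.02 m and angle between the x axis of dark_block_a and the y axis of caliper, either way round below 0.12 rad and angle between dark_block_a's own z axis and vertical below 0.12 rad and contact force between the fingers and dark_block_a below 0.5 N) or (contact force between caliper_jaw and dark_block_b between 1.5 and 30 N and y of dark_block_b in the frame of caliper between -0.0125 and -0.0085 m and x of dark_block_b in the frame of caliper between -0.02 and 0.02 m and angle between the x axis of dark_block_b and the y axis of caliper, either way round below 0.12 rad and angle between dark_block_b's own z axis and vertical below 0.12 rad and contact force between the fingers and dark_block_b below 0.5 N))), for 0.15 s.
At the end, for the whole second after the job is handed in: every block that is there stands upright (within 0.12 rad) and at rest on the floor of its tray, wholly inside the walls: those 16 mm thick in the white tray, those 21 mm thick in the red tray; the clamp bar is at least 25 mm back (x of pale_block_a in the frame of white_tray between -0.047 and 0.047 m and y of pale_block_a in the frame of white_tray between -0.071 and 0.071 m and z of each of pale_block_a, amber_block_b, dark_block_a in the frame of white_tray below 0.01 m and angle between each of pale_block_a, amber_block_b, dark_block_a, pale_block_b, amber_block_a, dark_block_b's own z axis and vertical below 0.12 rad and linear speed of each of pale_block_a, amber_block_b, dark_block_a, pale_block_b, amber_block_a, dark_block_b below 0.02 m/s and x of amber_block_b in the frame of white_tray between -0.047 and 0.047 m and y of amber_block_b in the frame of white_tray between -0.071 and 0.071 m and x of dark_block_a in the frame of white_tray between -0.047 and 0.047 m and y of dark_block_a in the frame of white_tray between -0.071 and 0.071 m and x of pale_block_b in the frame of red_tray between -0.047 and 0.047 m and y of pale_block_b in the frame of red_tray between -0.071 and 0.071 m and z of each of pale_block_b, amber_block_a, dark_block_b in the frame of red_tray below 0.01 m and x of amber_block_a in the frame of red_tray between -0.047 and 0.047 m and y of amber_block_a in the frame of red_tray between -0.071 and 0.071 m and x of dark_block_b in the frame of red_tray between -0.047 and 0.047 m and y of dark_block_b in the frame of red_tray between -0.071 and 0.071 m and value of joint clamp_bar above 0.025 m); the robot touches nothing.
It fails at once if a bystander is pushed more than 40 mm or knocked over (distance of any of drop_bottle, stain_vial, scint_vial, block_puck, resin_bottle from where it was at the start of the episode above 0.04 m or angle between any of drop_bottle, stain_vial, scint_vial, resin_bottle's own z axis and vertical above 0.8 rad).
Of pale_block_a, amber_block_a, dark_block_a, pale_block_b, amber_block_b, dark_block_b only 2 to 3 are there at a start; the rules pass over those that are not, and their reading is None.
At some moment in a run one of pale_block_a, amber_block_a, dark_block_a, pale_block_b, amber_block_b, dark_block_b may be knocked a few centimetres aside while the robot is not near it.
It also fails if it takes over 210 s, if anything falls off the work surface, if the arm or the gripper's body presses on something with over 40 N, if the wrist force passes 120 N, or if a joint passes its speed limit or range.

## Working session

There is one attempt and no reset: what is moved stays moved. The work goes in short steps, Python scripts to look and compute and a tool call to move; the robot and the scene stay as the last step left them, time stands still between calls to the robot, and variables do not carry over. Pictures are saved under pics/ and viewed, and the job is handed in when it is done.

Besides the shell and the picture viewer there is one more tool, called after "Call:" by a JSON object that holds its "api" and its "payload", one argument or row to a line. play_rows: Moves the arm, as the interface text tells. Its arguments: {"type":"object","properties":{"slide":{"type":"array","items":{"type":"array","items":{"type":"number"}}},"spin":{"type":"array","items":{"type":"number"}},"fingers":{"type":"array","items":{"type":"number"}},"squeeze":{"type":"number"}},"required":["slide","spin","fingers"]}

```bash
mkdir -p pics; python3 - <<'E'
from station import arm
import cv2,numpy as np
s=arm.read_state()
print(s)
for n in ["side","top","wrist"]:
    c=arm.capture(n)
    cv2.imwrite(f"pics/{n}0.png",c["img"][:,:,::-1])
    print(n,{k:np.round(v,4).tolist() for k,v in c.items() if k!="img"})
E
```

```text
{'time': 0.0, 'joint_pos': array([ 1.04978952,  0.53719719, -0.00445098,  1.53886556,  0.00259901,
        1.06728577, -0.07117258]), 'qvel': array([-0.00043835,  0.00011452, -0.00046443, -0.00214902, -0.00014448,
       -0.00117463, -0.00081697]), 'joint_torque': array([-5.66649232e-04, -5.83420444e+01,  1.04821153e+00, -2.59100890e+01,
        1.23003364e-02,  9.49364388e-03,  4.52339827e-05]), 'tcp_pos': array([ 0.28526726, -0.58339046,  0.24739579]), 'tool_rot': array([-8.36812662e-04,  9.74242361e-01,  2.25501787e-01, -2.55802726e-04]), 'contact_force': array([-0.51344487,  0.29317441,  0.0388823 ]), 'ft_torque': array([ 0.04166719, -0.00283793, -0.04251371]), 'grip_width': 0.08541416581541328}
side {'fx': 378.4245, 'fy': 378.4245, 'cx': 251.7284, 'cy': 193.2663, 'R': [[-0.17, -0.9854, 0.0124], [-0.8601, 0.1422, -0.49], [0.481, -0.094, -0.8717]], 't': [0.0942, 0.5505, 0.7817]}
top {'fx': 387.8422, 'fy': 387.8422, 'cx': 251.1053, 'cy': 186.3009, 'R': [[0.0033, -1.0, -0.008], [-0.9874, -0.002, -0.158], [0.158, 0.0085, -0.9874]], 't': [-0.0063, 0.5582, 1.111]}
wrist {'fx': 326.2023, 'fy': 326.2023, 'cx': 259.5094, 'cy': 186.5286, 'hand_eye': [[-0.0002, -0.9626, -0.2709, 0.069], [1.0, -0.0004, 0.0006, -0.001], [-0.0007, -0.2709, 0.9626, -0.1255], [0.0, 0.0, 0.0, 1.0]]}
```

View pics/side0.png

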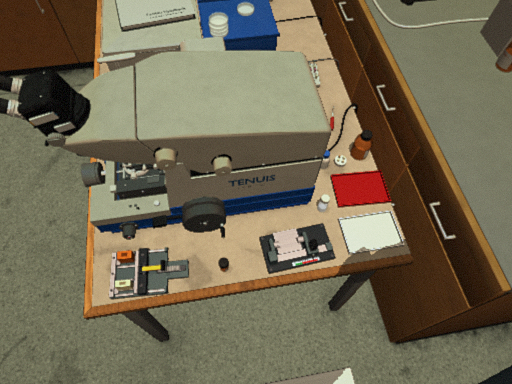

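View pics/top0.png

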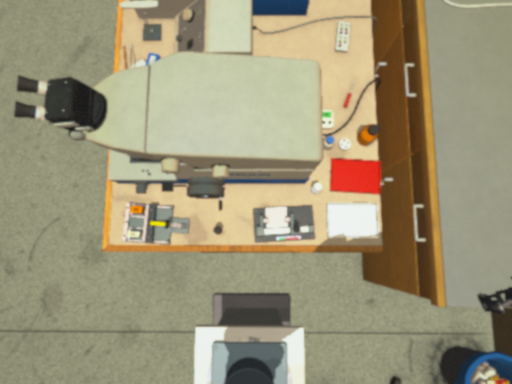

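View pics/wrist0.png

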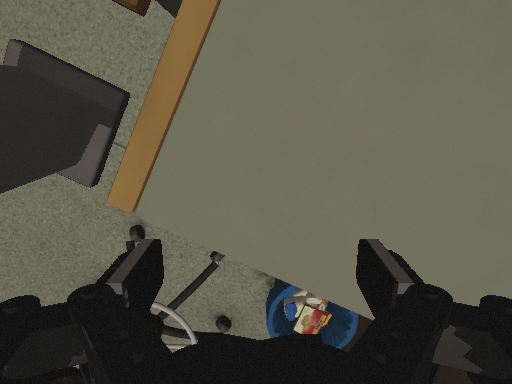

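```bash
python3 - <<'E'
import cv2,numpy as np
a=cv2.imread("pics/side0.png");b=cv2.imread("pics/top0.png")
A=cv2.resize(a[230:310,90:210],None,fx=5,fy=5,interpolation=cv2.INTER_CUBIC)
cv2.imwrite("pics/s_jig.png",A)
cv2.imwrite("pics/s_cal.png",cv2.resize(a[140:280,200:420],None,fx=3.6,fy=3.6,interpolation=cv2.INTER_CUBIC))
cv2.imwrite("pics/t_all.png",cv2.resize(b[110:260,100:260],None,fx=4,fy=4,interpolation=cv2.INTER_CUBIC))
cv2.imwrite("pics/t_all2.png",cv2.resize(b[110:260,240:400],None,fx=4,fy=4,interpolation=cv2.INTER_CUBIC))
E
```

```text
(no output)
```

View pics/s_jig.png

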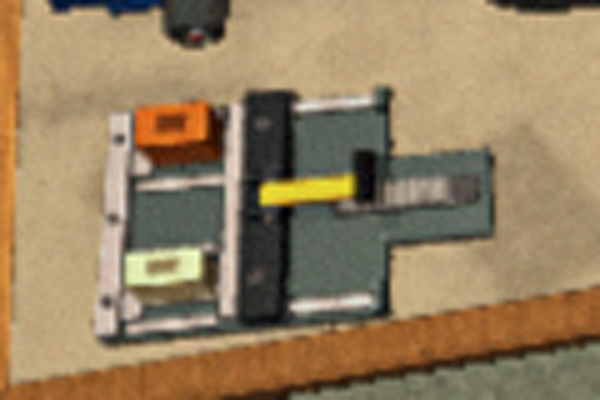

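View pics/s_cal.png

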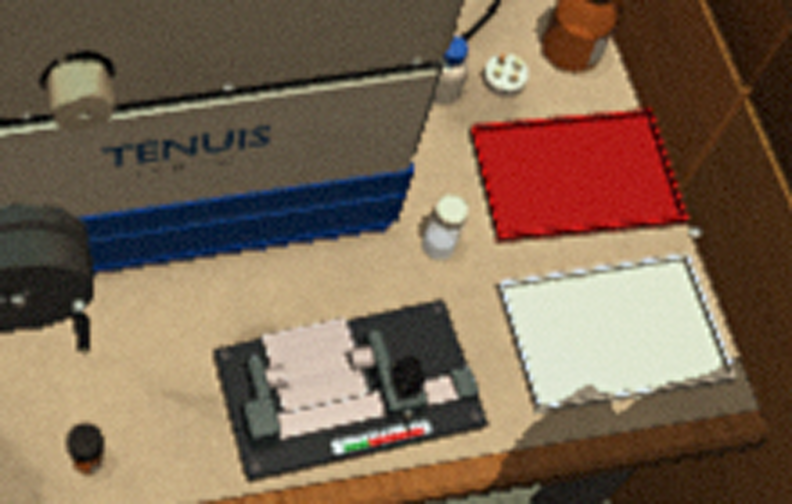

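View pics/t_all.png

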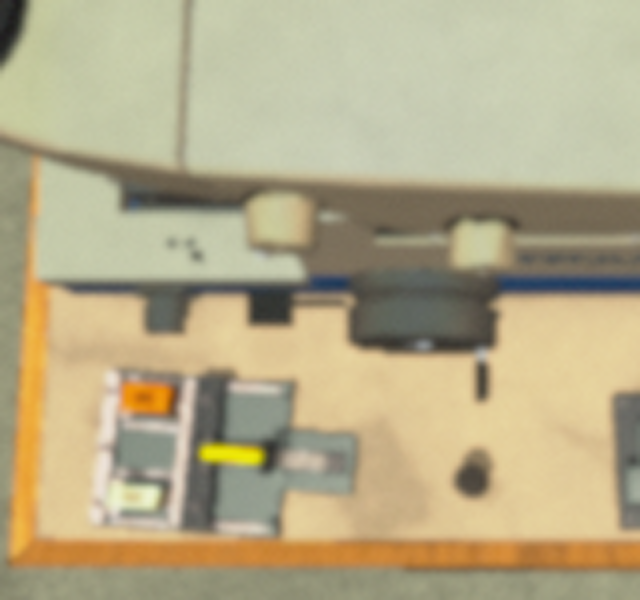

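View pics/t_all2.png

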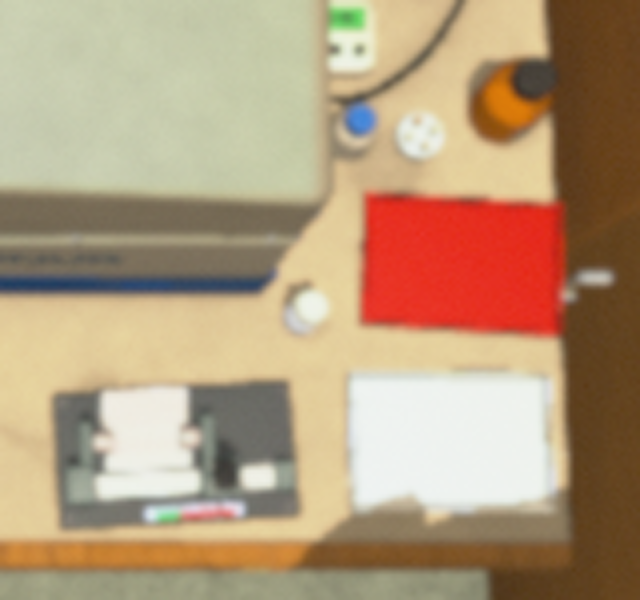

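```bash
cat > h.py <<'E'
from station import arm
import cv2,numpy as np
from scipy.spatial.transform import Rotation as Rn
def cam(n):
    s=arm.read_state(); c=arm.capture(n)
    if n=="wrist":
        w,x,y,z=s["tool_rot"]; T=np.eye(4);T[:3,:3]=Rn.from_quat([x,y,z,w]).as_matrix();T[:3,3]=s["tcp_pos"]
        M=T@c["hand_eye"]; c["R"]=M[:3,:3].T; c["t"]=-c["R"]@M[:3,3]
    return c
def ray(c,u,v,z):
    R=np.array(c["R"]);t=np.array(c["t"]);o=-R.T@t
    d=R.T@np.array([(u-c["cx"])/c["fx"],(v-c["cy"])/c["fy"],1.])
    return o+d*(z-o[2])/d[2]
def proj(c,X):
    p=np.array(c["R"])@np.array(X)+c["t"]; return np.array([p[0]/p[2]*c["fx"]+c["cx"],p[1]/p[2]*c["fy"]+c["cy"]])
def st():
    s=arm.read_state(); w,x,y,z=s["tool_rot"]; r=Rn.from_quat([x,y,z,w]).as_matrix()
    print("t",round(s["time"],2),"tcp",np.round(s["tcp_pos"],4),"yaw x",round(float(np.degrees(np.arctan2(r[1,0],r[0,0]))),2),"tilt",np.round(r[:,2],4),"F",np.round(s["contact_force"],1),"w",round(s["grip_width"],4),"q",np.round(s["joint_pos"],2));return s
def to(x,y,z,yaw=None):
    "print slide (mm) and spin to go to world pose; yaw = world angle of tool x in deg"
    s=arm.read_state(); w,a,b,c=s["tool_rot"]; r=Rn.from_quat([a,b,c,w]).as_matrix()
    d=r.T@(np.array([x,y,z])-s["tcp_pos"])*1000
    y0=np.degrees(np.arctan2(r[1,0],r[0,0]))
    print("slide",np.round(d,1),"spin",None if yaw is None else round(float(-(yaw-y0)/5),2))
def save(c,name,box=None,f=1):
    im=c["img"][:,:,::-1]
    if box: x0,y0,x1,y1=box; im=im[y0:y1,x0:x1]
    cv2.imwrite("pics/"+name,cv2.resize(im,None,fx=f,fy=f,interpolation=cv2.INTER_CUBIC))
E
python3 - <<'E'
from h import *
c=cam("top");d=cam("side")
P=lambda n,u,v,z,cc=c:print(n,np.round(ray(cc,u,v,z),3))
T=lambda X,Y:(100+X/4,110+Y/4); T2=lambda X,Y:(240+X/4,110+Y/4); S=lambda X,Y:(90+X/5,230+Y/5)
P("pale top",*T(135,495),.05);P("amber top",*T(148,398),.05);P("crossbar",*T(268,453),.046)
P("pale S",*S(162,265),.05,d);P("amber S",*S(172,123),.05,d);P("crossbar S",*S(365,175),.046,d)
P("wheel handle tip",*T(482,398),.05);P("handwheel front",*T(425,348),.08);P("knob",*T(165,330),.05);P("blk",*T(270,322),.03);P("bodyfront",*T(280,285),.1)
P("stain vial",*T(472,472),.04)
for n,p in dict(wt00=(348,375),wt01=(548,375),wt10=(352,508)).items():P(n,*T2(*p),.012)
for n,p in dict(rt00=(368,195),rt01=(563,203),rt10=(362,322),rt11=(560,333)).items():P(n,*T2(*p),.012)
for n,p in dict(b00=(55,393),b01=(288,382),b11=(298,515),b10=(65,527)).items():P("base"+n,*T2(*p),.0)
P("post",*T2(228,455),.072)
P("scint",*T2(308,305),.062);P("bodycorner",*T2(265,285),.05);P("bodytopcorner",*T2(325,190),.25)
E
```

```text
pale top [0.417 0.337 0.05 ]
amber top [0.488 0.331 0.05 ]
crossbar [0.448 0.242 0.046]
pale S [0.418 0.339 0.05 ]
amber S [0.489 0.333 0.05 ]
crossbar S [0.448 0.241 0.046]
wheel handle tip [0.488 0.085 0.05 ]
handwheel front [0.521 0.124 0.08 ]
knob [0.538 0.321 0.05 ]
blk [0.547 0.247 0.03 ]
bodyfront [0.563 0.225 0.1  ]
stain vial [0.435 0.092 0.04 ]
wt00 [ 0.51  -0.235  0.012]
wt01 [ 0.511 -0.387  0.012]
wt10 [ 0.41  -0.235  0.012]
rt00 [ 0.65  -0.254  0.012]
rt01 [ 0.644 -0.405  0.012]
rt10 [ 0.551 -0.247  0.012]
rt11 [ 0.543 -0.397  0.012]
baseb00 [ 0.497 -0.013  0.   ]
baseb01 [ 0.506 -0.191  0.   ]
baseb11 [ 0.405 -0.197  0.   ]
baseb10 [ 0.396 -0.021  0.   ]
post [ 0.446 -0.137  0.072]
scint [ 0.556 -0.198  0.062]
bodycorner [ 0.573 -0.168  0.05 ]
bodytopcorner [ 0.598 -0.179  0.25 ]
```

```bash
python3 - <<'E'
from h import *
st();to(.43,-.3,.27,-5)
E
```

```text
t 0.25 tcp [ 0.2854 -0.5837  0.2479] yaw x 26.06 tilt [-4.e-04  7.e-04 -1.e+00] F [0.3 0.7 0.8] w 0.0855 q [ 1.05  0.54 -0.    1.54  0.    1.07 -0.07]
slide [ 254.5 -191.3  -22. ] spin 6.21
```

Call:
{"api": "play_rows", "payload": {
  "slide": [
    [60,-45,-6],
    [110,-85,-12],
    [160,-120,-18],
    [210,-158,-22],
    [254,-191,-22],
    [254,-191,-22],
    [254,-191,-22],
    [254,-191,-22]
  ],
  "spin": [1,2,3,4,5,6,6.2,6.2],
  "fingers": [85,85,85,85,85,85,85,85]
}}

```text
time: 1.25
tcp_pos: [0.429, -0.3016, 0.2699]
tool_rot: [-0.0, 0.999, -0.043, -0.0]
contact_force: [-0.1, 0.3, -0.2]
grip_width: 0.0848
```

```bash
python3 - <<'E'
from h import *
st();to(.43,.24,.27,-5)
c=cam("wrist");save(c,"w1.png",f=1.5)
np.save("w1.npy",np.hstack([c["R"],c["t"][:,None]]))
E
```

```text
t 1.25 tcp [ 0.429  -0.3016  0.2699] yaw x -4.97 tilt [-8.e-04  2.e-04 -1.e+00] F [-0.1  0.3 -0.2] w 0.0848 q [ 0.53  0.3  -0.01  1.85  0.    1.   -1.13]
slide [-4.590e+01 -5.397e+02  1.000e-01] spin 0.01
```

View pics/w1.png

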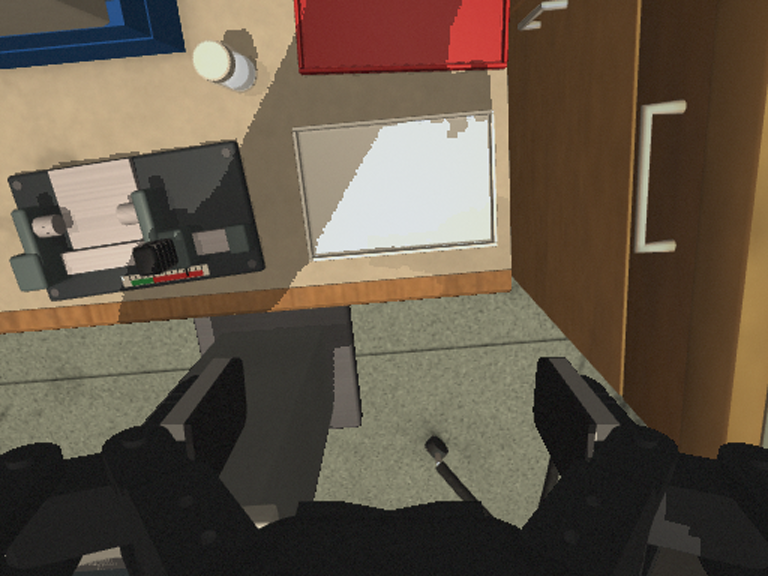

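```bash
python3 - <<'E'
from h import *
c=arm.capture("wrist");M=np.load("w1.npy");c["R"]=M[:,:3];c["t"]=M[:,3]
r=lambda u,v,z:ray(c,u/1.5,v/1.5,z)
a=[r(*p,.012) for p in [(293,128),(494,110),(497,245),(311,260)]]
print(np.round(a,4),"centre",np.mean(a,0)); print([np.linalg.norm(a[i]-a[i-1]) for i in range(4)])
print("scint",r(210,60,.062))
b=[r(*p,0.005) for p in [(10,177),(236,141),(264,270),(52,301)]]
print(np.round(b,4),np.mean(b,0),[np.linalg.norm(b[i]-b[i-1]) for i in range(4)])
E
```

```text
[[ 0.5136 -0.2357  0.012 ]
 [ 0.5133 -0.386   0.012 ]
 [ 0.4109 -0.3854  0.012 ]
 [ 0.4116 -0.2359  0.012 ]] centre [ 0.46234933 -0.31076655  0.012     ]
[np.float64(0.10192586452884454), np.float64(0.15028045076460742), np.float64(0.10231294529382504), np.float64(0.14949909428716548)]
scint [ 0.55646673 -0.19872735  0.062     ]
[[ 0.4968 -0.0086  0.005 ]
 [ 0.5082 -0.1895  0.005 ]
 [ 0.405  -0.1949  0.005 ]
 [ 0.3939 -0.0135  0.005 ]] [ 0.45096311 -0.10163154  0.005     ] [np.float64(0.10301250393810507), np.float64(0.18123182724261436), np.float64(0.10331649509079795), np.float64(0.18180661139515972)]
```

Call:
{"api": "play_rows", "payload": {
  "slide": [
    [-23,-60,0],
    [-46,-120,0],
    [-46,-180,0],
    [-46,-240,0],
    [-46,-300,0],
    [-46,-360,0],
    [-46,-420,0],
    [-46,-480,0],
    [-46,-540,0],
    [-46,-540,0]
  ],
  "spin": [0,0,0,0,0,0,0,0,0,0],
  "fingers": [60,60,60,60,60,60,60,60,60,60]
}}

```text
time: 2.6
tcp_pos: [0.4299, 0.2447, 0.2703]
tool_rot: [-0.002, 0.999, -0.04, -0.0]
contact_force: [0.0, -0.8, -0.8]
grip_width: 0.0598
```

```bash
python3 - <<'E'
from h import *
st()
c=cam("wrist");save(c,"w2.png",f=1.5)
np.save("w2.npy",np.hstack([c["R"],c["t"][:,None]]))
E
```

```text
t 2.6 tcp [0.4299 0.2447 0.2703] yaw x -4.63 tilt [-8.0e-04  3.6e-03 -1.0e+00] F [ 0.  -0.8 -0.8] w 0.0598 q [-0.24  0.28 -0.43  1.9   0.13  0.99 -2.38]
```

View pics/w2.png

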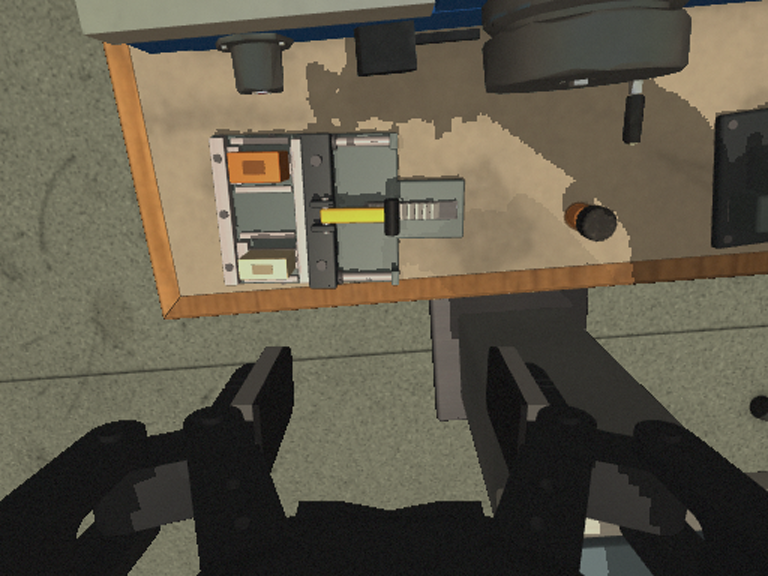

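```bash
python3 - <<'E'
from h import *
c=arm.capture("wrist");M=np.load("w2.npy");c["R"]=M[:,:3];c["t"]=M[:,3]
r=lambda u,v,z:ray(c,u/1.5,v/1.5,z)
for n,p in dict(bar0=(391,200,.046),bar1=(391,235,.046),fenceA=(218,158,.02),fenceB=(230,268,.02),stain=(598,221,.048)).items():print(n,np.round(r(*p),4))
hsv=cv2.cvtColor(c["img"],cv2.COLOR_RGB2HSV)
E
python3 - <<'E'
import sys;sys.path.insert(0,'.')
from h import *
im=cv2.imread("pics/w2.png");c=arm.capture("wrist");M=np.load("w2.npy");c["R"]=M[:,:3];c["t"]=M[:,3]
sub=im[120:300,200:480];cv2.imwrite("pics/w2c.png",cv2.resize(sub,None,fx=2.8,fy=2.8,interpolation=cv2.INTER_CUBIC))
E
```

```text
bar0 [0.4586 0.2429 0.046 ]
bar1 [0.4335 0.2449 0.046 ]
fenceA [0.4971 0.3693 0.02  ]
fenceB [0.4125 0.3747 0.02  ]
stain [0.4321 0.0969 0.048 ]
```

View pics/w2c.png

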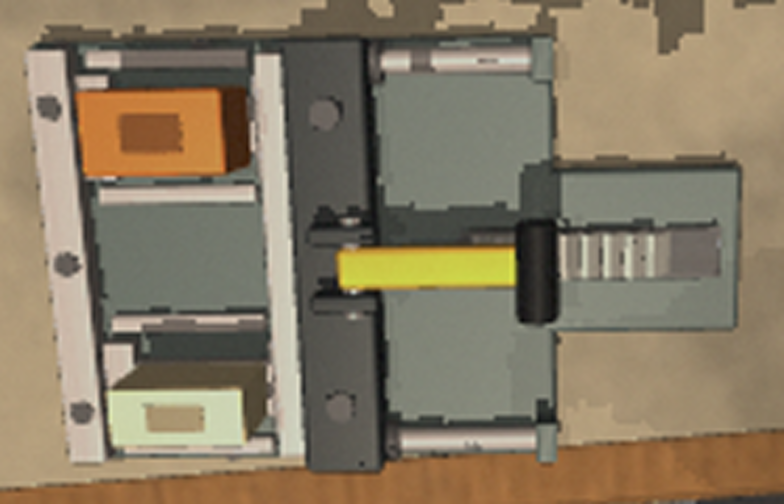

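```bash
python3 - <<'E'
from h import *
to(.446,.244,.12,85.6)
E
```

```text
slide [ 15.   -6.8 149.8] spin -18.14
```

Call:
{"api": "play_rows", "payload": {
  "slide": [
    [15,0,0],
    [15,0,0],
    [15,0,0],
    [15,0,0],
    [15,0,30],
    [15,0,60],
    [15,0,90],
    [15,0,120],
    [15,0,140],
    [15,0,140]
  ],
  "spin": [-2,-4,-6,-8,-10,-12,-14,-16,-18,-18.1],
  "fingers": [45,45,45,45,45,45,45,45,45,45]
}}

```text
time: 4.0
tcp_pos: [0.4449, 0.2346, 0.1286]
tool_rot: [-0.0, 0.736, 0.677, -0.003]
contact_force: [-1.0, 0.0, 0.1]
grip_width: 0.0451
```

```bash
python3 - <<'E'
from h import *
st()
c=cam("wrist");save(c,"w3.png",f=1.5)
np.save("w3.npy",np.hstack([c["R"],c["t"][:,None]]))
E
```

```text
t 4.0 tcp [0.4449 0.2346 0.1286] yaw x 85.2 tilt [-0.0042 -0.0029 -1.    ] F [-1.   0.   0.1] w 0.0451 q [-0.08  0.55 -0.63  1.98  0.47  0.76 -1.07]
```

View pics/w3.png

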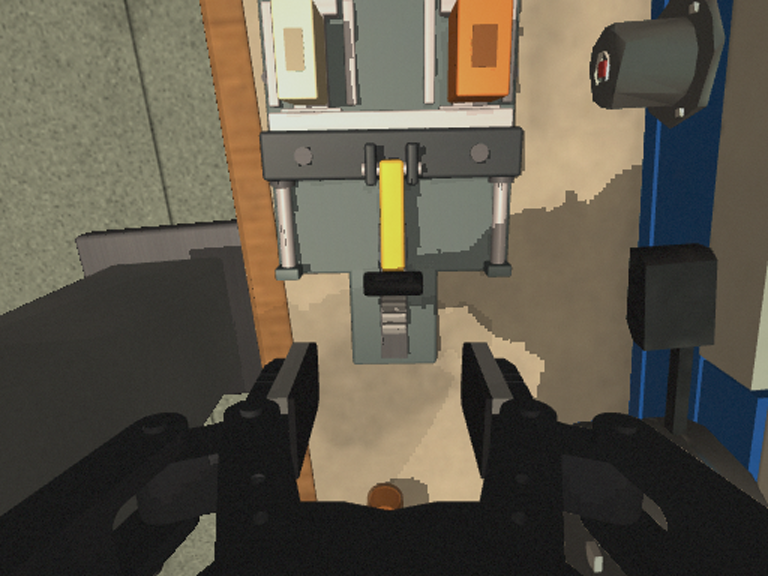

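```bash
python3 - <<'E'
from h import *
c=arm.capture("wrist");M=np.load("w3.npy");c["R"]=M[:,:3];c["t"]=M[:,3]
r=lambda u,v,z:ray(c,u/1.5,v/1.5,z)
p=r(393,284,.046);print(p,r(364,284,.046),r(422,284,.046))
to(p[0],p[1],.046,85.6)
for q in [(273,102),(320,102),(448,100),(508,97)]:print(r(*q,.05))
E
```

```text
[0.44684341 0.24328376 0.046     ] [0.43404021 0.24435188 0.046     ] [0.45964217 0.24221602 0.046     ]
slide [ 7.2  0.3 84.4] spin -0.1
[0.40605123 0.32267457 0.05      ]
[0.42445494 0.32112025 0.05      ]
[0.47456608 0.31762934 0.05      ]
[0.4980087  0.31675793 0.05      ]
```

Call:
{"api": "play_rows", "payload": {
  "slide": [
    [7,0,30],
    [7,0,60],
    [7,0,80],
    [7,0,84],
    [7,0,84],
    [7,0,84],
    [7,0,84],
    [7,0,84]
  ],
  "spin": [0,0,0,0,0,0,0,0],
  "fingers": [45,45,45,45,45,24,20,20],
  "squeeze": 30
}}

```text
time: 5.1
tcp_pos: [0.447, 0.2433, 0.047]
tool_rot: [0.0, 0.737, 0.676, -0.0]
contact_force: [-1.1, -0.1, 5.7]
grip_width: 0.0253
```

```bash
python3 - <<'E'
from h import *
st()
c=cam("wrist");save(c,"w4.png",f=1.2)
E
```

```text
t 5.1 tcp [0.447  0.2433 0.047 ] yaw x 85.11 tilt [ 3.e-04 -6.e-04 -1.e+00] F [-1.1 -0.1  5.7] w 0.0253 q [-0.17  0.69 -0.53  2.    0.59  0.61 -1.19]
```

View pics/w4.png

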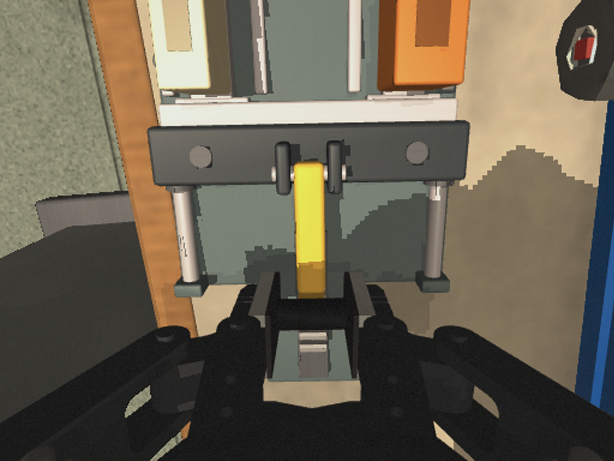

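Call:
{"api": "play_rows", "payload": {
  "slide": [
    [1,0,-4],
    [3,0,-8],
    [5.5,0,-13],
    [6,0,-14],
    [6,0,-14],
    [6,0,-14]
  ],
  "spin": [0,0,0,0,0,0],
  "fingers": [20,20,20,20,20,20]
}}

```text
time: 5.9
tcp_pos: [0.4473, 0.2487, 0.0609]
tool_rot: [0.001, 0.737, 0.676, -0.001]
contact_force: [-0.7, -3.0, -2.5]
grip_width: 0.0253
```

```bash
python3 - <<'E'
from h import *
st()
c=cam("side");save(c,"s4.png",(80,220,220,320),5)
E
```

```text
t 5.9 tcp [0.4473 0.2487 0.0609] yaw x 85.1 tilt [-2.0e-04 -1.7e-03 -1.0e+00] F [-0.7 -3.  -2.5] w 0.0253 q [-0.17  0.67 -0.55  1.99  0.57  0.64 -1.18]
```

View pics/s4.png

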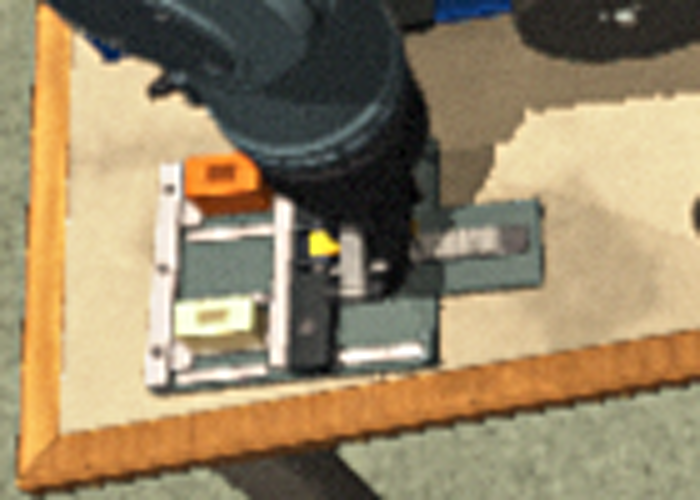

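Pawl is lifted (yellow arm seen, crossbar in the fingers at z 61 mm). Now draw back 41 mm.

Call:
{"api": "play_rows", "payload": {
  "slide": [
    [-5,0,0],
    [-12,0,0],
    [-19,0,0],
    [-26,0,0],
    [-33,0,0],
    [-38,0,0],
    [-41,0,0],
    [-41,0,0],
    [-41,0,0],
    [-41,0,0]
  ],
  "spin": [0,0,0,0,0,0,0,0,0,0],
  "fingers": [20,20,20,20,20,20,20,20,20,20]
}}

```text
time: 7.2
tcp_pos: [0.4442, 0.2075, 0.061]
tool_rot: [0.001, 0.737, 0.676, -0.001]
contact_force: [4.8, -2.3, -4.0]
grip_width: 0.0249
```

```bash
python3 - <<'E'
from h import *
st()
c=cam("side");save(c,"s5.png",(80,220,220,320),5)
E
```

```text
t 7.2 tcp [0.4442 0.2075 0.061 ] yaw x 85.07 tilt [ 3.0e-04 -2.3e-03 -1.0e+00] F [ 4.8 -2.3 -4. ] w 0.0249 q [-0.1   0.64 -0.55  2.04  0.58  0.61 -1.13]
```

View pics/s5.png

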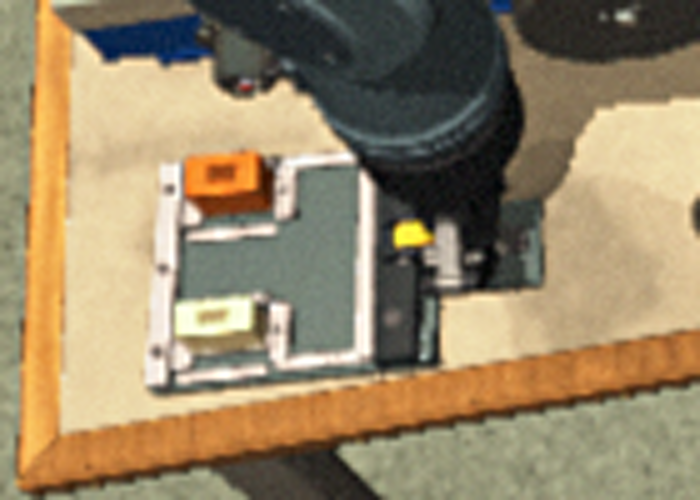

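Call:
{"api": "play_rows", "payload": {
  "slide": [
    [-2,0,5],
    [-3,0,9],
    [-3,0,9],
    [-3,0,9],
    [-3,0,9],
    [-3,0,-40],
    [-3,0,-90],
    [-3,0,-120],
    [-3,0,-120]
  ],
  "spin": [0,0,0,0,0,0,0,0,0],
  "fingers": [20,24,45,45,45,45,55,55,55]
}}

```text
time: 8.38
tcp_pos: [0.4451, 0.2056, 0.183]
tool_rot: [0.002, 0.737, 0.676, 0.001]
contact_force: [0.3, -0.2, 0.7]
grip_width: 0.0553
```

```bash
python3 - <<'E'
from h import *
st()
to(.40,.29,.24,-5)
E
```

```text
t 8.38 tcp [0.4451 0.2056 0.183 ] yaw x 85.07 tilt [ 4.3e-03 -5.0e-04 -1.0e+00] F [ 0.3 -0.2  0.7] w 0.0553 q [ 0.04  0.45 -0.7   1.98  0.39  0.84 -0.96]
slide [ 80.2 -51.9 -57.2] spin 18.01
```

```bash
python3 - <<'E'
from h import *
to(.43,.32,.19,175)
E
```

```text
slide [112.7 -24.8  -7.1] spin -17.99
```

Call:
{"api": "play_rows", "payload": {
  "slide": [
    [0,0,-7],
    [15,-5,-7],
    [30,-10,-7],
    [50,-15,-7],
    [70,-20,-7],
    [90,-25,-7],
    [113,-25,-7],
    [113,-25,-7],
    [113,-25,-7],
    [113,-25,-7]
  ],
  "spin": [-2,-4,-6,-8,-10,-12,-14,-16,-18,-18],
  "fingers": [60,60,60,60,60,60,60,60,60,60]
}}

```text
time: 9.62
tcp_pos: [0.4291, 0.3199, 0.1883]
tool_rot: [0.001, 0.044, 0.999, -0.001]
contact_force: [0.2, 0.9, -0.5]
grip_width: 0.0599
```

```bash
python3 - <<'E'
from h import *
st()
c=cam("wrist");save(c,"w5.png",f=1.5)
np.save("w5.npy",np.hstack([c["R"],c["t"][:,None]]))
E
```

```text
t 9.62 tcp [0.4291 0.3199 0.1883] yaw x 175.0 tilt [ 0.0017 -0.0011 -1.    ] F [ 0.2  0.9 -0.5] w 0.0599 q [ 0.03  0.66 -1.04  1.85  0.66  1.03  0.2 ]
```

View pics/w5.png

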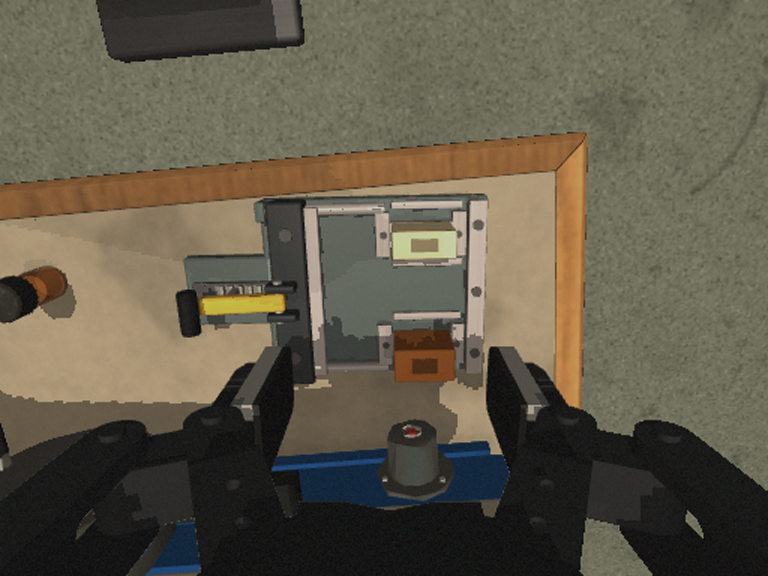

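```bash
python3 - <<'E'
from h import *
c=arm.capture("wrist");M=np.load("w5.npy");c["R"]=M[:,:3];c["t"]=M[:,3]
r=lambda u,v,z:ray(c,u/1.5,v/1.5,z)
im=c["img"];hsv=cv2.cvtColor(im,cv2.COLOR_RGB2HSV)
m=((hsv[...,0]>25)&(hsv[...,0]<45)&(hsv[...,1]>40)&(hsv[...,2]>190)).astype(np.uint8)
for q in cv2.findContours(m,0,2)[0]:
    if cv2.contourArea(q)>200:print(cv2.minAreaRect(q),cv2.boundingRect(q))
p=[r(*q,.05) for q in [(392,230),(456,228),(456,259),(393,260)]];print(np.round(p,4),np.mean(p,0),r(424,245,.05))
a=[r(*q,.05) for q in [(394,354),(454,353),(454,380),(394,381)]];print(np.round(a,4),np.mean(a,0),r(427,366,.05))
to(*np.mean(p,0)[:2],.043,175.4)
E
```

```text
((161.0, 204.0), (8.0, 52.0), 90.0) (135, 200, 53, 9)
((282.5, 162.5), (17.0, 41.0), 90.0) (262, 154, 42, 18)
[[0.407  0.3241 0.05  ]
 [0.4089 0.3589 0.05  ]
 [0.4262 0.358  0.05  ]
 [0.4238 0.3232 0.05  ]] [0.41647173 0.34107658 0.05      ] [0.41680487 0.34092379 0.05      ]
[[0.4802 0.319  0.05  ]
 [0.4826 0.354  0.05  ]
 [0.5001 0.3531 0.05  ]
 [0.4977 0.3175 0.05  ]] [0.49015704 0.33591725 0.05      ] [0.48959373 0.33773661 0.05      ]
slide [ 15.2  19.9 145.9] spin -0.11
```

Call:
{"api": "play_rows", "payload": {
  "slide": [
    [15,20,0],
    [15,20,40],
    [15,20,90],
    [15,20,130],
    [15,20,145],
    [15,20,145],
    [15,20,145],
    [15,20,145],
    [15,20,145],
    [15,20,145]
  ],
  "spin": [0,-0.1,-0.1,-0.1,-0.1,-0.1,-0.1,-0.1,-0.1,-0.1],
  "fingers": [60,60,60,60,60,60,40,30,30,30],
  "squeeze": 40
}}

```text
time: 10.98
tcp_pos: [0.4175, 0.341, 0.0456]
tool_rot: [0.003, 0.041, 0.999, -0.001]
contact_force: [-1.5, -2.7, 5.6]
grip_width: 0.0351
```

```bash
python3 - <<'E'
from h import *
st()
c=cam("wrist");save(c,"w6.png",f=1.5)
E
```

```text
t 10.97 tcp [0.4175 0.341  0.0456] yaw x 175.32 tilt [ 0.005  -0.0013 -1.    ] F [-1.5 -2.7  5.6] w 0.0351 q [-0.15  0.85 -0.85  1.91  0.89  0.81 -0.01]
```

View pics/w6.png

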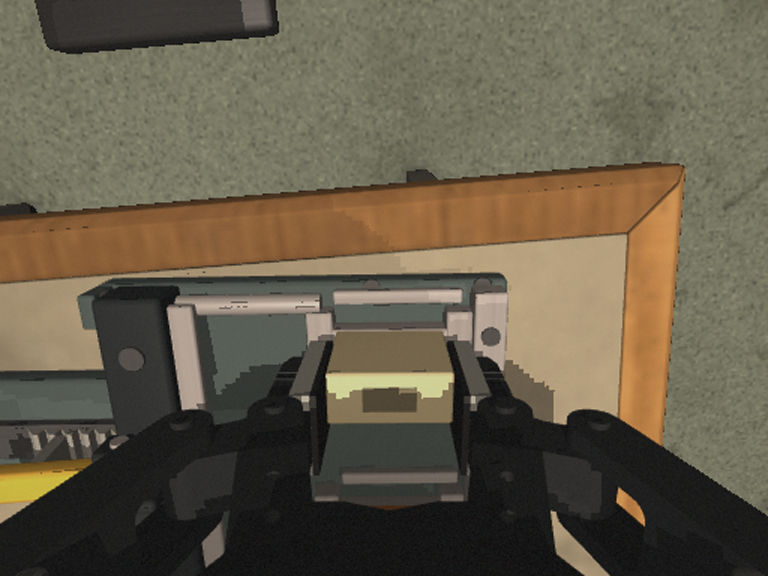

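Call:
{"api": "play_rows", "payload": {
  "slide": [
    [0,0,-15],
    [0,0,-40],
    [0,0,-90],
    [0,0,-140],
    [0,0,-160],
    [0,0,-160]
  ],
  "spin": [0,0,0,0,0,0],
  "fingers": [30,30,30,30,30,30]
}}

```text
time: 11.78
tcp_pos: [0.4174, 0.3417, 0.2072]
tool_rot: [0.004, 0.041, 0.999, 0.0]
contact_force: [0.4, -0.1, -1.5]
grip_width: 0.0351
```

```bash
python3 - <<'E'
from h import *
st()
to(.42,-.02,.21,93.4)
E
```

```text
t 11.78 tcp [0.4174 0.3417 0.2072] yaw x 175.29 tilt [ 7.8e-03  2.0e-04 -1.0e+00] F [ 0.4 -0.1 -1.5] w 0.0351 q [-0.    0.63 -1.06  1.83  0.64  1.06  0.18]
slide [ -32.3 -360.2   -2.9] spin 16.38
```

Call:
{"api": "play_rows", "payload": {
  "slide": [
    [0,-40,0],
    [-5,-80,0],
    [-9,-120,0],
    [-13,-160,0],
    [-17,-200,0],
    [-21,-240,0],
    [-25,-280,0],
    [-29,-320,0],
    [-32,-360,0],
    [-32,-360,0]
  ],
  "spin": [1.8,3.6,5.4,7.2,9,10.8,12.6,14.4,16.2,16.4],
  "fingers": [30,30,30,30,30,30,30,30,30,30]
}}

```text
time: 13.02
tcp_pos: [0.4183, -0.023, 0.2056]
tool_rot: [0.002, 0.689, 0.725, 0.001]
contact_force: [0.6, 0.2, -0.4]
grip_width: 0.0355
```

```bash
python3 - <<'E'
from h import *
st()
c=cam("wrist");save(c,"w7.png",f=1.5)
np.save("w7.npy",np.hstack([c["R"],c["t"][:,None]]))
E
```

```text
t 13.03 tcp [ 0.4183 -0.023   0.2056] yaw x 92.87 tilt [ 4.4e-03 -9.0e-04 -1.0e+00] F [ 0.6  0.2 -0.4] w 0.0355 q [ 0.65  0.3  -0.81  2.12  0.3   0.82 -0.28]
```

View pics/w7.png

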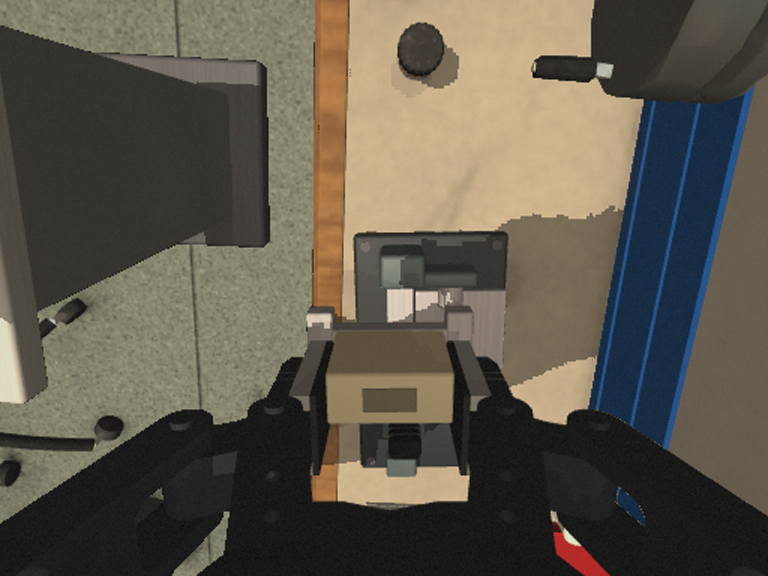

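```bash
python3 - <<'E'
from h import *
im=cv2.imread("pics/w7.png");cv2.imwrite("pics/w7c.png",cv2.resize(im[225:340,340:520],None,fx=4.4,fy=4.4,interpolation=cv2.INTER_CUBIC))
E
```

```text
(no output)
```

View pics/w7c.png

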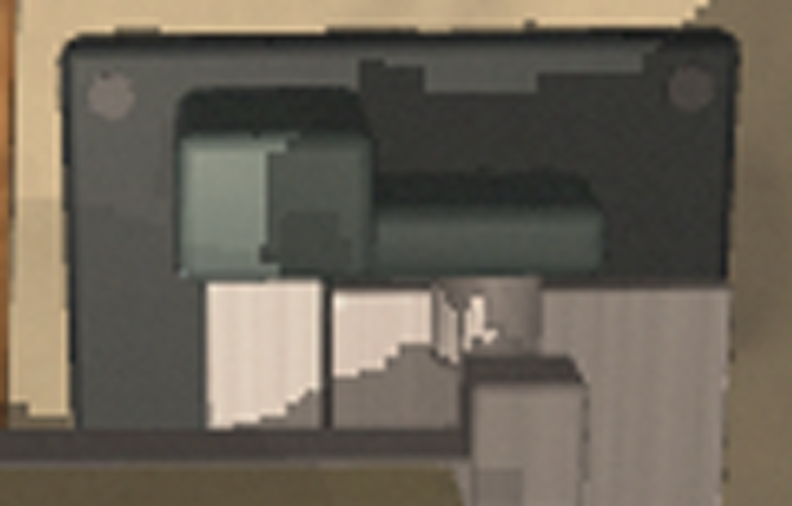

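```bash
python3 - <<'E'
from h import *
c=arm.capture("wrist");M=np.load("w7.npy");c["R"]=M[:,:3];c["t"]=M[:,3]
r=lambda u,v,z:ray(c,(340+u/4.4)/1.5,(225+v/4.4)/1.5,z)
yaw=np.radians(3.3);ex=np.array([np.cos(yaw),np.sin(yaw)]);ey=np.array([-ex[1],ex[0]])
print("jaw front corner",r(602,270,.042), "origin from it",r(602,270,.042)[:2]-16e-3*ex-15e-3*ey)
print("jaw front left",r(376,272,.042))
print("anvil axis x at back",r(488,285,.0305), r(433,285,.0305),r(543,285,.0305))
print("rest right edge",r(728,290,.016),r(724,500,.016),"back left of rest(-22)", r(333,288,.016),"back right",r(728,288,.016))
print("base",r(66,50,.008),r(738,45,.008))
E
```

```text
jaw front corner [ 0.47380524 -0.03666541  0.042     ] origin from it [ 0.45869523 -0.05256156]
jaw front left [ 0.44215281 -0.0384891   0.042     ]
anvil axis x at back [ 0.45976166 -0.04307058  0.0305    ] [ 0.45173221 -0.04345856  0.0305    ] [ 0.46779345 -0.04268248  0.0305    ]
rest right edge [ 0.4988197  -0.04642958  0.016     ] [ 0.50216697 -0.08096272  0.016     ] back left of rest(-22) [ 0.4382883  -0.04903283  0.016     ] back right [ 0.49878288 -0.04611024  0.016     ]
base [ 0.39588238 -0.0156373   0.008     ] [ 0.4980167  -0.00986502  0.008     ]
```

```bash
python3 - <<'E'
from h import *
c=arm.capture("wrist");M=np.load("w7.npy");c["R"]=M[:,:3];c["t"]=M[:,3]
print(ray(c,389/1.5,400/1.5,.210),ray(c,328/1.5,375/1.5,.210),ray(c,328/1.5,422/1.5,.210),ray(c,452/1.5,422/1.5,.210))
to(.460,-.0675,.10,93.3)
E
```

```text
[ 0.41798773 -0.02197993  0.21      ] [ 0.40103348 -0.0151668   0.21      ] [ 0.40126216 -0.02965815  0.21      ] [ 0.43598651 -0.02804075  0.21      ]
slide [-50.9  37.3 106.6] spin 0.02
```

Call:
{"api": "play_rows", "payload": {
  "slide": [
    [-25,20,0],
    [-51,37,0],
    [-51,37,30],
    [-51,37,70],
    [-51,37,95],
    [-51,37,107],
    [-51,37,107],
    [-51,37,107]
  ],
  "spin": [0,0,0,0,0,0,0,0],
  "fingers": [30,30,30,30,30,30,30,30]
}}

```text
time: 14.18
tcp_pos: [0.4605, -0.0673, 0.1004]
tool_rot: [0.003, 0.686, 0.728, 0.003]
contact_force: [-0.1, 0.7, -0.1]
grip_width: 0.0353
```

```bash
python3 - <<'E'
from h import *
st()
c=cam("wrist");save(c,"w8.png",f=1.5)
np.save("w8.npy",np.hstack([c["R"],c["t"][:,None]]))
c=cam("side");save(c,"s8.png",(230,200,360,290),6)
to(.460,-.0675,.054,93.3)
E
```

```text
t 14.18 tcp [ 0.4605 -0.0673  0.1004] yaw x 93.45 tilt [ 7.8e-03  8.0e-04 -1.0e+00] F [-0.1  0.7 -0.1] w 0.0353 q [ 0.56  0.55 -0.63  2.09  0.54  0.65 -0.37]
slide [ 0.2 -0.8 46.5] spin 0.02
```

View pics/w8.png

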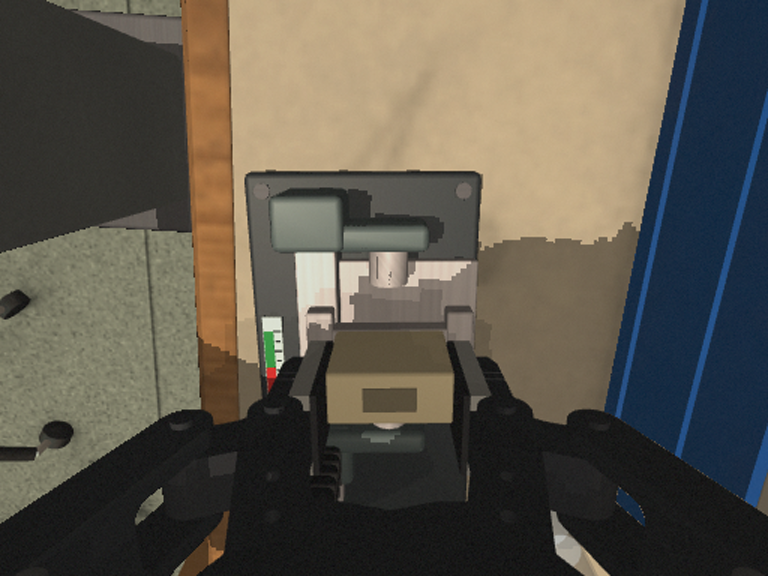

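View pics/s8.png

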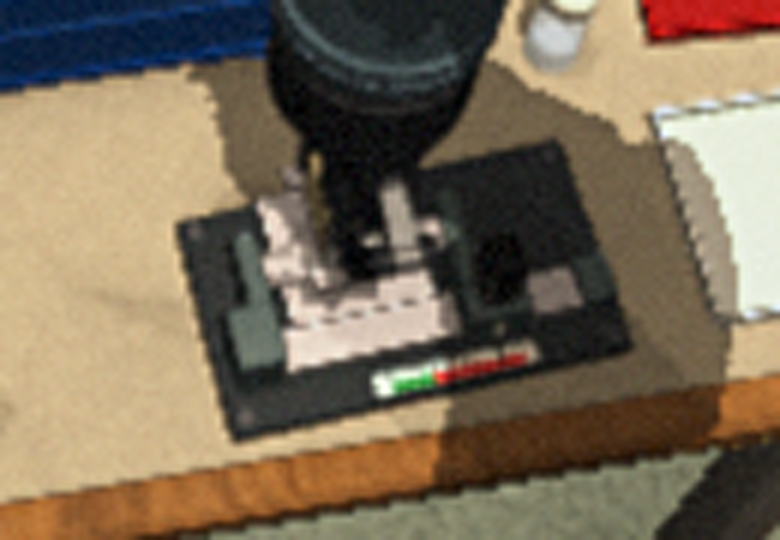

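```bash
python3 - <<'E'
from h import *
c=arm.capture("wrist");M=np.load("w8.npy");c["R"]=M[:,:3];c["t"]=M[:,3]
r=lambda u,v,z:ray(c,u/1.5,v/1.5,z)
print("face",r(389,287,.0305),r(389,287,.0385),"sides",r(371,275,.0305),r(408,275,.0305))
print("rest corner",r(478,261,.016),"jaw corner",r(428,249,.042))
print("mov anvil tip",r(389,430,.0385), "block top",[np.round(r(*q,.1048),4) for q in [(328,375),(452,374),(328,422),(452,422)]])
E
```

```text
face [ 0.46017838 -0.05581211  0.0305    ] [ 0.45996865 -0.05343335  0.0385    ] sides [ 0.4524315  -0.05106582  0.0305    ] [ 0.46772452 -0.05018546  0.0305    ]
rest corner [ 0.4991064  -0.04590606  0.016     ] jaw corner [ 0.47392524 -0.03632975  0.042     ]
mov anvil tip [ 0.46385495 -0.11836412  0.0385    ] block top [array([ 0.4432, -0.0596,  0.1048]), array([ 0.4768, -0.0574,  0.1048]), array([ 0.4435, -0.0741,  0.1048]), array([ 0.4782, -0.0722,  0.1048])]
```

Call:
{"api": "play_rows", "payload": {
  "slide": [
    [0,-1,20],
    [0,-1,36],
    [0,-1,44],
    [0,-1,46],
    [0,-1,46],
    [0,-1,46],
    [0,-1,46]
  ],
  "spin": [0,0,0,0,0,0,0],
  "fingers": [30,30,30,30,30,30,30]
}}

```text
time: 15.2
tcp_pos: [0.4599, -0.0678, 0.0547]
tool_rot: [0.003, 0.686, 0.728, 0.003]
contact_force: [0.2, 0.5, -1.1]
grip_width: 0.0352
```

```bash
python3 - <<'E'
from h import *
st()
c=cam("wrist");save(c,"w9.png",f=1.5)
E
```

```text
t 15.2 tcp [ 0.4599 -0.0678  0.0547] yaw x 93.4 tilt [ 8.5e-03  3.0e-04 -1.0e+00] F [ 0.2  0.5 -1.1] w 0.0352 q [ 0.5   0.63 -0.55  2.11  0.63  0.56 -0.45]
```

View pics/w9.png

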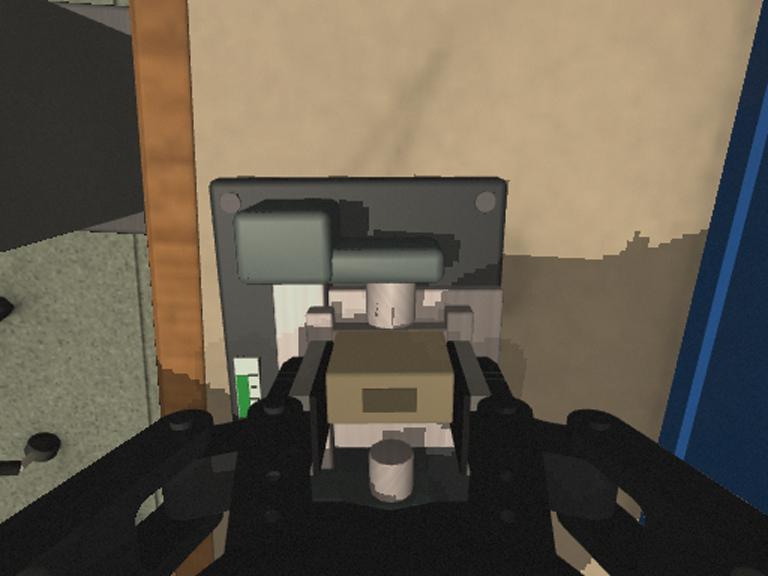

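Call:
{"api": "play_rows", "payload": {
  "slide": [
    [0,0,2],
    [0,0,2.5],
    [0,0,2.5],
    [0,0,2.5],
    [0,0,2.5],
    [0,0,2.5],
    [0,0,-20],
    [0,0,-60],
    [0,0,-100],
    [0,0,-100]
  ],
  "spin": [0,0,0,0,0,0,0,0,0,0],
  "fingers": [30,30,38,45,52,56,56,56,56,56]
}}

```text
time: 16.5
tcp_pos: [0.4609, -0.0681, 0.157]
tool_rot: [0.005, 0.686, 0.728, 0.004]
contact_force: [0.4, 0.6, -1.1]
grip_width: 0.0561
```

```bash
python3 - <<'E'
from h import *
st()
c=cam("wrist");save(c,"w10.png",f=1.5)
np.save("w10.npy",np.hstack([c["R"],c["t"][:,None]]))
E
```

```text
t 16.5 tcp [ 0.4609 -0.0681  0.157 ] yaw x 93.37 tilt [ 1.350e-02 -8.000e-04 -9.999e-01] F [ 0.4  0.6 -1.1] w 0.0561 q [ 0.64  0.46 -0.72  2.07  0.44  0.76 -0.29]
```

View pics/w10.png

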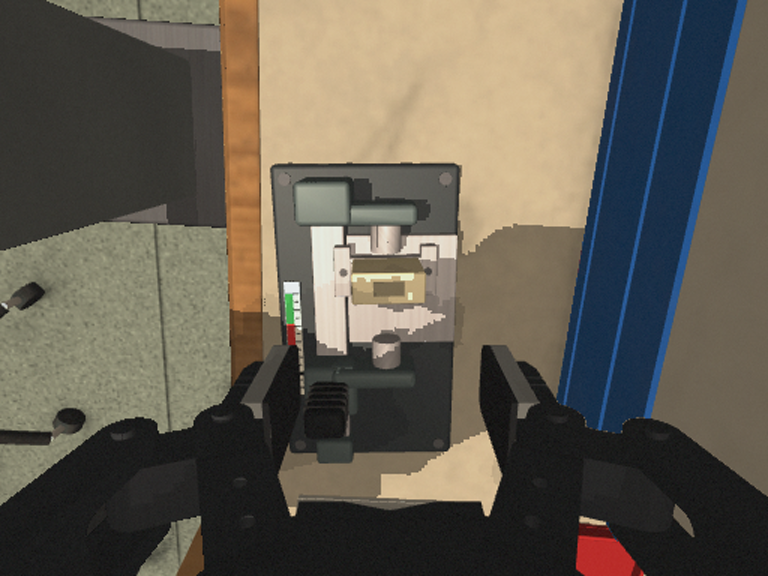

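```bash
python3 - <<'E'
from h import *
c=arm.capture("wrist");M=np.load("w10.npy");c["R"]=M[:,:3];c["t"]=M[:,3]
r=lambda u,v,z:ray(c,u/1.5,v/1.5,z)
p=r(326,421,.072);print("post",p,r(305,421,.072),r(348,421,.072),r(326,405,.072),r(326,437,.072))
print("mov anvil tip",r(386,336,.0385),"block",[np.round(r(*q,.056),4) for q in [(351,274),(424,271),(353,303),(424,302)]])
yaw=np.radians(3.3);ex=np.array([np.cos(yaw),np.sin(yaw)]);ey=np.array([-ex[1],ex[0]])
d=p[:2]-[.4598,-.0537];print("cal",d@ex,d@ey)
to(p[0],p[1],.067,93.3)
E
```

```text
post [ 0.43489488 -0.13074445  0.072     ] [ 0.42472897 -0.13124879  0.072     ] [ 0.44556021 -0.13021534  0.072     ] [ 0.43469166 -0.12202505  0.072     ] [ 0.43510226 -0.13964201  0.072     ]
mov anvil tip [ 0.46254884 -0.09867593  0.0385    ] block [array([ 0.4435, -0.0605,  0.056 ]), array([ 0.4783, -0.0571,  0.056 ]), array([ 0.445 , -0.0751,  0.056 ]), array([ 0.4795, -0.0727,  0.056 ])]
cal -0.029298810926446272 -0.0754830590696096
slide [-60.9 -28.4  87.3] spin 0.01
```

Call:
{"api": "play_rows", "payload": {
  "slide": [
    [-30,-15,0],
    [-61,-29,0],
    [-61,-29,0],
    [-61,-29,40],
    [-61,-29,75],
    [-61,-29,87],
    [-61,-29,87],
    [-61,-29,87]
  ],
  "spin": [0,0,0,0,0,0,0,0],
  "fingers": [45,45,45,45,45,45,45,45]
}}

```text
time: 17.6
tcp_pos: [0.4351, -0.1307, 0.0681]
tool_rot: [0.004, 0.686, 0.728, 0.003]
contact_force: [1.0, 0.4, -0.5]
grip_width: 0.0447
```

```bash
python3 - <<'E'
from h import *
st()
c=cam("wrist");save(c,"w11.png",f=1.5)
E
```

```text
t 17.6 tcp [ 0.4351 -0.1307  0.0681] yaw x 93.39 tilt [ 9.9e-03 -4.0e-04 -1.0e+00] F [ 1.   0.4 -0.5] w 0.0447 q [ 0.67  0.59 -0.58  2.13  0.6   0.57 -0.29]
```

View pics/w11.png

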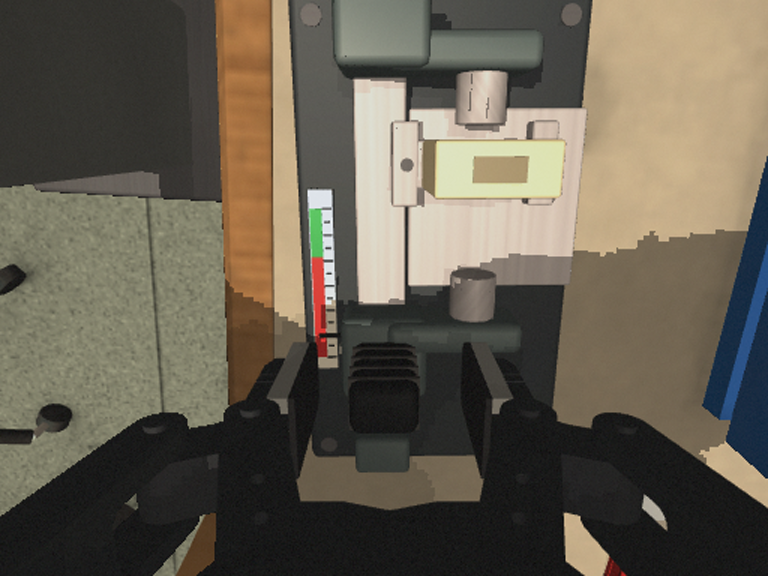

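Call:
{"api": "play_rows", "payload": {
  "slide": [
    [0,0,0],
    [0,0,0],
    [0,0,0],
    [4,0,0],
    [10,0,0],
    [16,0,0],
    [21,0,0],
    [24,0,0],
    [24,0,0]
  ],
  "spin": [0,0,0,0,0,0,0,0,0],
  "fingers": [30,15,15,15,15,15,15,15,15],
  "squeeze": 30
}}

```text
time: 18.77
tcp_pos: [0.432, -0.1074, 0.0688]
tool_rot: [0.003, 0.686, 0.728, 0.002]
contact_force: [-5.8, -0.5, 13.4]
grip_width: 0.0192
```

```bash
python3 - <<'E'
from h import *
st()
c=cam("wrist");save(c,"w12.png",f=1.5)
E
```

```text
t 18.77 tcp [ 0.432  -0.1074  0.0688] yaw x 93.36 tilt [ 0.0072 -0.0025 -1.    ] F [-5.8 -0.5 13.4] w 0.0192 q [ 0.62  0.58 -0.58  2.15  0.6   0.56 -0.35]
```

View pics/w12.png

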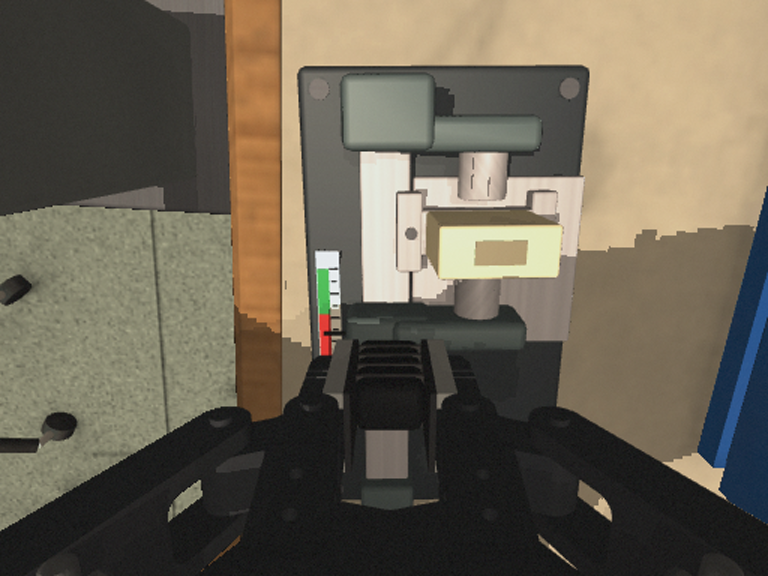

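Call:
{"api": "play_rows", "payload": {
  "slide": [
    [1,0,-0.5],
    [2,0,-1],
    [3,0,-1],
    [3,0,-1]
  ],
  "spin": [0,0,0,0],
  "fingers": [15,15,15,15]
}}

```text
time: 19.32
tcp_pos: [0.4318, -0.1044, 0.069]
tool_rot: [0.003, 0.686, 0.727, 0.002]
contact_force: [4.8, -1.2, -22.2]
grip_width: 0.0193
```

Call:
{"api": "play_rows", "payload": {
  "slide": [
    [1,0,0],
    [2,0,0],
    [2,0,0],
    [2,0,0]
  ],
  "spin": [0,0,0,0],
  "fingers": [15,15,15,15]
}}

```text
time: 19.82
tcp_pos: [0.4316, -0.1024, 0.069]
tool_rot: [0.003, 0.686, 0.727, 0.002]
contact_force: [4.2, -2.1, -14.0]
grip_width: 0.0192
```

Call:
{"api": "play_rows", "payload": {
  "slide": [
    [0.5,0,0.3],
    [1,0,0.3],
    [1,0,0.3]
  ],
  "spin": [0,0,0],
  "fingers": [15,15,15]
}}

```text
time: 20.2
tcp_pos: [0.4316, -0.1014, 0.0689]
tool_rot: [0.003, 0.686, 0.727, 0.002]
contact_force: [0.3, -1.5, -4.7]
grip_width: 0.0194
```

Call:
{"api": "play_rows", "payload": {
  "slide": [
    [0.5,0,0],
    [0.5,0,0],
    [0.5,0,0]
  ],
  "spin": [0,0,0],
  "fingers": [15,15,15]
}}

```text
time: 20.58
tcp_pos: [0.4315, -0.1008, 0.0689]
tool_rot: [0.003, 0.686, 0.727, 0.002]
contact_force: [2.4, -1.3, -6.3]
grip_width: 0.0192
```

```bash
python3 - <<'E'
from h import *
st()
c=cam("wrist");save(c,"w13.png",(160,20,420,320),2.3)
E
```

```text
t 20.57 tcp [ 0.4315 -0.1008  0.0689] yaw x 93.34 tilt [ 0.0071 -0.0017 -1.    ] F [ 2.4 -1.3 -6.3] w 0.0192 q [ 0.6   0.58 -0.58  2.16  0.6   0.56 -0.36]
```

View pics/w13.png

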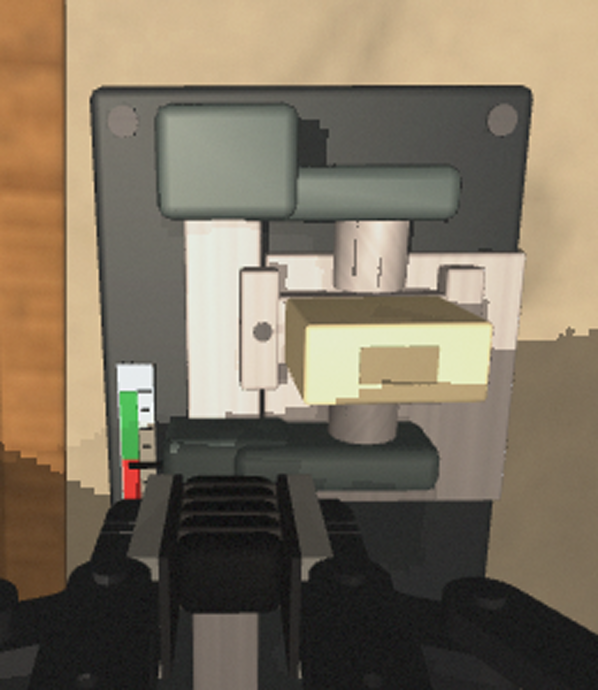

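Call:
{"api": "play_rows", "payload": {
  "slide": [
    [0.5,0,0],
    [1,0,0.1],
    [1,0,0.1],
    [1,0,0.1]
  ],
  "spin": [0,0,0,0],
  "fingers": [15,15,15,15]
}}

```text
time: 21.12
tcp_pos: [0.4315, -0.0998, 0.0689]
tool_rot: [0.003, 0.686, 0.727, 0.002]
contact_force: [0.5, -0.9, -3.3]
grip_width: 0.019
```

Call:
{"api": "play_rows", "payload": {
  "slide": [
    [0.6,0,0],
    [0.6,0,0],
    [0.6,0,0]
  ],
  "spin": [0,0,0],
  "fingers": [15,15,15]
}}

```text
time: 21.5
tcp_pos: [0.4315, -0.0992, 0.0689]
tool_rot: [0.003, 0.686, 0.727, 0.002]
contact_force: [0.2, -1.7, -4.4]
grip_width: 0.0196
```

Call:
{"api": "play_rows", "payload": {
  "slide": [
    [0.4,0,0],
    [0.4,0,0],
    [0.4,0,0]
  ],
  "spin": [0,0,0],
  "fingers": [15,15,15]
}}

```text
time: 21.88
tcp_pos: [0.4314, -0.0988, 0.0689]
tool_rot: [0.003, 0.686, 0.727, 0.002]
contact_force: [1.6, -2.2, -4.7]
grip_width: 0.0193
```

```bash
python3 - <<'E'
from h import *
st()
c=cam("wrist");save(c,"w14.png",(160,20,420,320),2.3)
E
```

```text
t 21.88 tcp [ 0.4314 -0.0988  0.0689] yaw x 93.34 tilt [ 0.0071 -0.0017 -1.    ] F [ 1.6 -2.2 -4.7] w 0.0193 q [ 0.6   0.58 -0.58  2.16  0.6   0.56 -0.37]
```

View pics/w14.png

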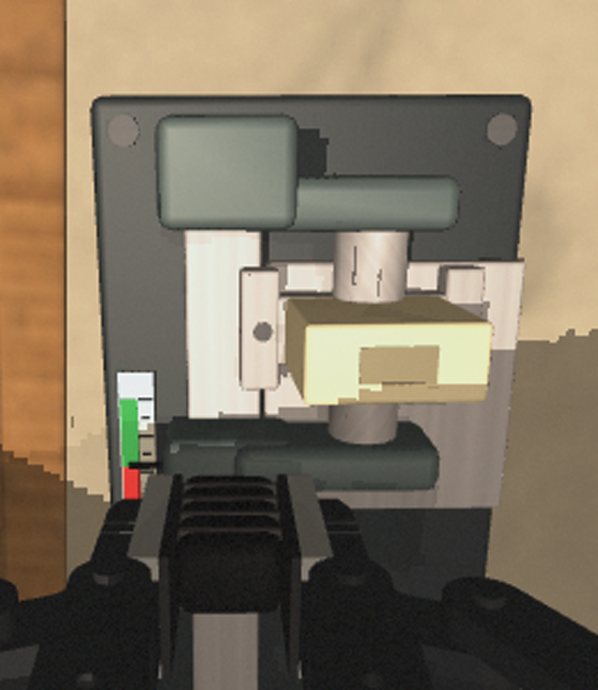

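Call:
{"api": "play_rows", "payload": {
  "slide": [
    [0.5,0,0],
    [0.5,0,0],
    [1,0,0],
    [1,0,0]
  ],
  "spin": [0,0,0,0],
  "fingers": [15,15,15,15]
}}

```text
time: 22.42
tcp_pos: [0.4314, -0.0982, 0.0689]
tool_rot: [0.003, 0.686, 0.727, 0.002]
contact_force: [1.6, -4.4, -4.0]
grip_width: 0.0195
```

Call:
{"api": "play_rows", "payload": {
  "slide": [
    [0.4,0,0],
    [0.4,0,0],
    [0.4,0,0]
  ],
  "spin": [0,0,0],
  "fingers": [15,15,15]
}}

```text
time: 22.8
tcp_pos: [0.4314, -0.0982, 0.0689]
tool_rot: [0.004, 0.686, 0.727, 0.001]
contact_force: [0.7, -5.6, -4.7]
grip_width: 0.0192
```

Call:
{"api": "play_rows", "payload": {
  "slide": [
    [0.3,0,0],
    [0.3,0,0],
    [0.3,0,0]
  ],
  "spin": [0,0,0],
  "fingers": [15,15,15]
}}

```text
time: 23.18
tcp_pos: [0.4314, -0.0982, 0.0689]
tool_rot: [0.004, 0.686, 0.727, 0.001]
contact_force: [0.9, -4.7, -4.7]
grip_width: 0.0189
```

```bash
python3 - <<'E'
from h import *
st()
c=cam("wrist");save(c,"w15.png",(160,20,420,320),2.3)
E
```

```text
t 23.18 tcp [ 0.4314 -0.0982  0.0689] yaw x 93.29 tilt [ 0.0071 -0.0031 -1.    ] F [ 0.9 -4.7 -4.7] w 0.0189 q [ 0.59  0.58 -0.57  2.16  0.6   0.56 -0.37]
```

View pics/w15.png

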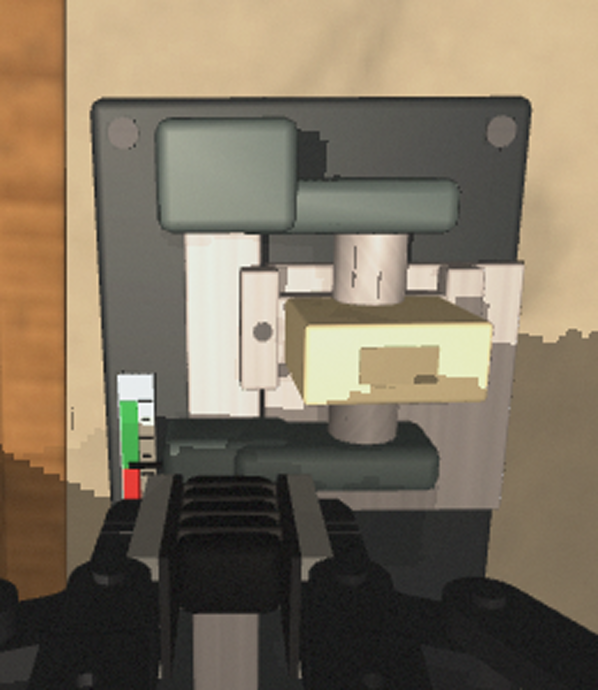

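Call:
{"api": "play_rows", "payload": {
  "slide": [
    [0.5,0,0],
    [0.8,0,0],
    [0.8,0,0],
    [0.8,0,0],
    [0.8,0,0],
    [0.8,0,0]
  ],
  "spin": [0,0,0,0,0,0],
  "fingers": [15,15,15,15,15,15]
}}

```text
time: 23.98
tcp_pos: [0.4314, -0.0981, 0.0689]
tool_rot: [0.004, 0.687, 0.727, 0.001]
contact_force: [1.9, -5.4, -5.2]
grip_width: 0.0193
```

Call:
{"api": "play_rows", "payload": {
  "slide": [
    [0.8,0,0],
    [1.6,0,0],
    [1.6,0,0],
    [1.6,0,0],
    [1.6,0,0],
    [1.6,0,0]
  ],
  "spin": [0,0,0,0,0,0],
  "fingers": [15,15,15,15,15,15]
}}

```text
time: 24.72
tcp_pos: [0.4314, -0.0981, 0.0689]
tool_rot: [0.005, 0.687, 0.727, 0.0]
contact_force: [2.1, -8.0, -6.6]
grip_width: 0.0191
```

Call:
{"api": "play_rows", "payload": {
  "slide": [
    [0,0,0],
    [0,0,0],
    [0,0,0],
    [0,0,-30],
    [-20,0,-60],
    [-46,0,-60],
    [-46,0,-60],
    [-46,0,-60]
  ],
  "spin": [0,0,0,0,0,0,0,0],
  "fingers": [30,42,45,45,45,45,45,45]
}}

```text
time: 25.72
tcp_pos: [0.4333, -0.1427, 0.129]
tool_rot: [0.004, 0.687, 0.727, 0.0]
contact_force: [0.5, -0.0, 0.4]
grip_width: 0.0452
```

```bash
python3 - <<'E'
from h import *
st()
c=cam("wrist");save(c,"w16.png",f=1.5);save(c,"w16c.png",(160,40,320,200),4)
np.save("w16.npy",np.hstack([c["R"],c["t"][:,None]]))
E
```

```text
t 25.73 tcp [ 0.4333 -0.1427  0.129 ] yaw x 93.24 tilt [ 0.0067 -0.005  -1.    ] F [ 0.5 -0.   0.4] w 0.0452 q [ 0.77  0.49 -0.67  2.1   0.48  0.7  -0.16]
```

View pics/w16.png

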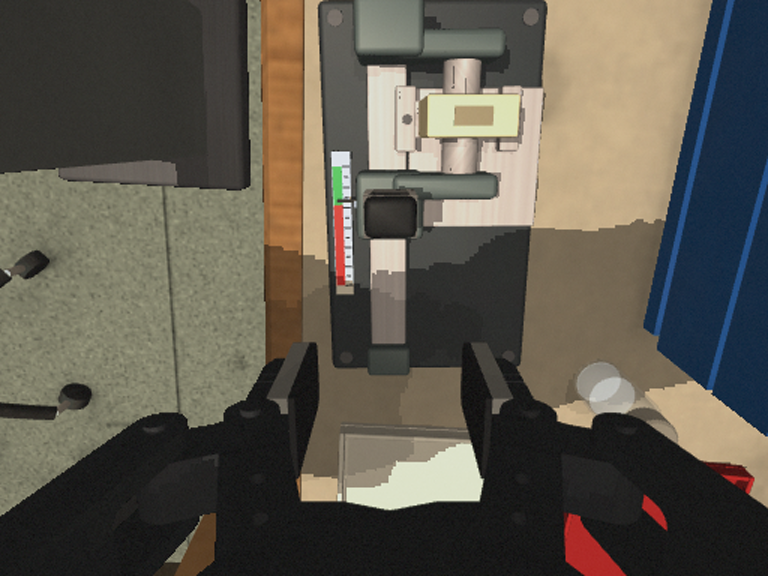

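View pics/w16c.png

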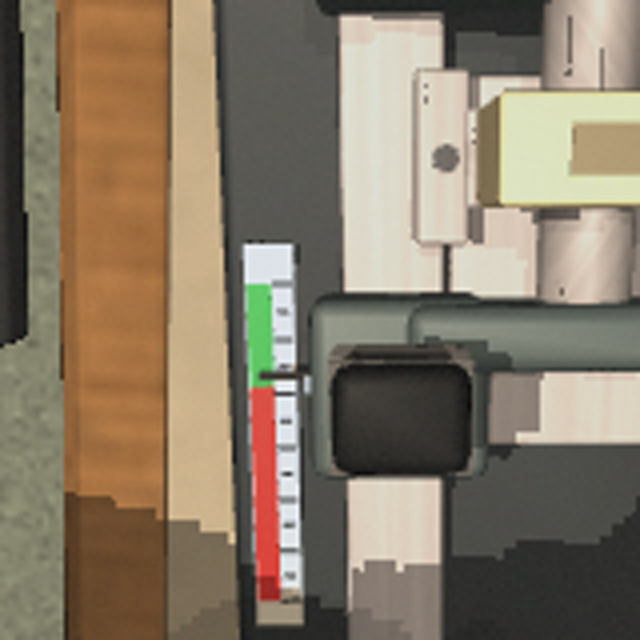

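```bash
python3 - <<'E'
from h import *
to(.4316,-.0981,.069,93.3)
E
```

```text
slide [44.7  0.4 59.7] spin -0.0
```

Call:
{"api": "play_rows", "payload": {
  "slide": [
    [25,0.5,0],
    [44.5,0.5,10],
    [44.5,0.5,40],
    [44.5,0.5,60],
    [44.5,0.5,60],
    [44.5,0.5,60],
    [44.5,0.5,60],
    [44.5,0.5,60]
  ],
  "spin": [0,0,0,0,0,0,0,0],
  "fingers": [45,45,45,45,45,30,15,15]
}}

```text
time: 26.78
tcp_pos: [0.4314, -0.0983, 0.0696]
tool_rot: [0.004, 0.687, 0.727, 0.0]
contact_force: [-2.9, 0.7, 5.7]
grip_width: 0.0195
```

Call:
{"api": "play_rows", "payload": {
  "slide": [
    [-4,0,0],
    [-10,0,0],
    [-18,0,0],
    [-26,0,0],
    [-32,0,0],
    [-32,0,0],
    [-32,0,0]
  ],
  "spin": [0,0,0,0,0,0,0],
  "fingers": [15,15,15,15,15,15,15]
}}

```text
time: 27.65
tcp_pos: [0.4334, -0.1307, 0.0697]
tool_rot: [0.005, 0.687, 0.727, 0.0]
contact_force: [3.4, -0.4, -11.8]
grip_width: 0.0194
```

Call:
{"api": "play_rows", "payload": {
  "slide": [
    [0,0,0],
    [0,0,0],
    [0,0,0],
    [0,0,-30],
    [0,0,-70],
    [30,0,-90],
    [50,27,-90],
    [50,27,-90]
  ],
  "spin": [0,0,0,0,0,0,0,0],
  "fingers": [30,42,45,45,60,60,60,60]
}}

```text
time: 28.65
tcp_pos: [0.4587, -0.0768, 0.1604]
tool_rot: [0.005, 0.686, 0.728, 0.001]
contact_force: [-0.8, -0.6, -1.2]
grip_width: 0.0599
```

```bash
python3 - <<'E'
from h import *
st()
c=cam("wrist");save(c,"w17.png",f=1.5)
np.save("w17.npy",np.hstack([c["R"],c["t"][:,None]]))
E
```

```text
t 28.65 tcp [ 0.4587 -0.0768  0.1604] yaw x 93.44 tilt [ 0.0095 -0.0053 -0.9999] F [-0.8 -0.6 -1.2] w 0.0599 q [ 0.66  0.45 -0.73  2.06  0.44  0.77 -0.27]
```

View pics/w17.png

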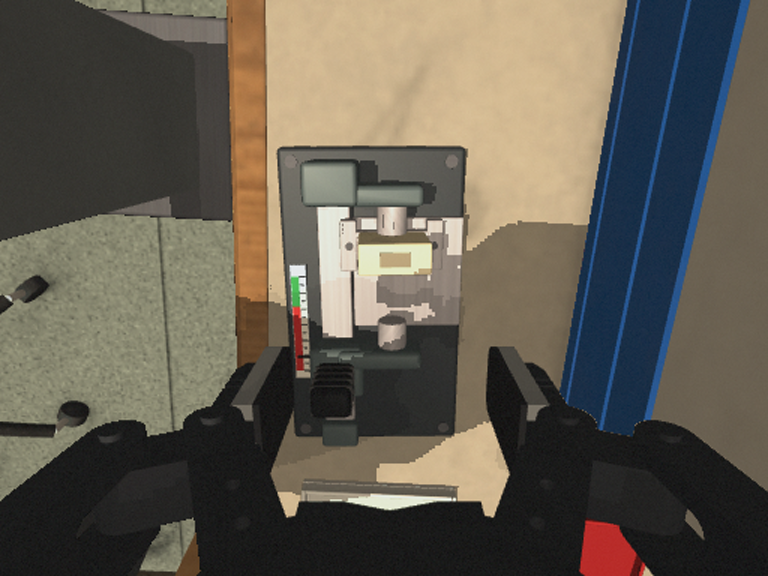

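```bash
python3 - <<'E'
from h import *
c=arm.capture("wrist");M=np.load("w17.npy");c["R"]=M[:,:3];c["t"]=M[:,3]
r=lambda u,v,z:ray(c,u/1.5,v/1.5,z)
p=np.array([r(*q,.056) for q in [(359,247),(432,244),(359,274),(432,273)]]);print(p.round(4),p.mean(0),r(395,260,.056))
to(.4605,-.0617,.0525,93.3)
E
```

```text
[[ 0.444  -0.057   0.056 ]
 [ 0.4788 -0.0535  0.056 ]
 [ 0.4446 -0.0704  0.056 ]
 [ 0.48   -0.0679  0.056 ]] [ 0.46182735 -0.062189    0.056     ] [ 0.4615949  -0.06239413  0.056     ]
slide [ 17.5   4.4 106.8] spin -0.0
```

Call:
{"api": "play_rows", "payload": {
  "slide": [
    [17,5,0],
    [17,5,40],
    [17,5,80],
    [17,5,100],
    [17,5,107],
    [17,5,107],
    [17,5,107],
    [17,5,107],
    [17,5,107]
  ],
  "spin": [0,0,0,0,0,0,0,0,0],
  "fingers": [60,60,60,60,60,45,30,30,30],
  "squeeze": 40
}}

```text
time: 29.88
tcp_pos: [0.4616, -0.0625, 0.0533]
tool_rot: [0.005, 0.687, 0.727, -0.0]
contact_force: [-1.0, 0.1, 6.0]
grip_width: 0.0349
```

Call:
{"api": "play_rows", "payload": {
  "slide": [
    [-3,0,-10],
    [-5,0,-30],
    [-5,0,-70],
    [-5,0,-100],
    [-5,0,-130],
    [-5,0,-130]
  ],
  "spin": [0,0,0,0,0,0],
  "fingers": [30,30,30,30,30,30]
}}

```text
time: 30.62
tcp_pos: [0.4625, -0.0669, 0.1857]
tool_rot: [0.007, 0.687, 0.727, 0.001]
contact_force: [0.5, -0.7, -0.8]
grip_width: 0.0353
```

```bash
python3 - <<'E'
from h import *
st()
to(.462,-.28,.18,90)
E
```

```text
t 30.62 tcp [ 0.4625 -0.0669  0.1857] yaw x 93.24 tilt [ 0.0117 -0.0084 -0.9999] F [ 0.5 -0.7 -0.8] w 0.0353 q [ 0.67  0.42 -0.76  2.04  0.4   0.82 -0.27]
slide [-212.7  -12.6    7.5] spin 0.65
```

Call:
{"api": "play_rows", "payload": {
  "slide": [
    [-60,-3,0],
    [-120,-6,0],
    [-180,-9,0],
    [-233,-13,0],
    [-233,-13,40],
    [-233,-13,90],
    [-233,-13,125],
    [-233,-13,125],
    [-233,-13,125]
  ],
  "spin": [0.2,0.4,0.6,0.6,0.6,0.6,0.6,0.6,0.6],
  "fingers": [30,30,30,30,30,30,30,30,30]
}}

```text
time: 31.75
tcp_pos: [0.4647, -0.3015, 0.0636]
tool_rot: [0.008, 0.706, 0.709, 0.001]
contact_force: [-0.2, -0.4, 0.1]
grip_width: 0.0352
```

```bash
python3 - <<'E'
from h import *
st()
c=cam("wrist");save(c,"w18.png",f=1.5)
c=cam("side");save(c,"s18.png",(300,180,430,290),6)
E
```

```text
t 31.75 tcp [ 0.4647 -0.3015  0.0636] yaw x 90.25 tilt [ 0.0128 -0.0088 -0.9999] F [-0.2 -0.4  0.1] w 0.0352 q [ 0.91  0.71 -0.55  1.89  0.58  0.68  0.02]
```

View pics/w18.png

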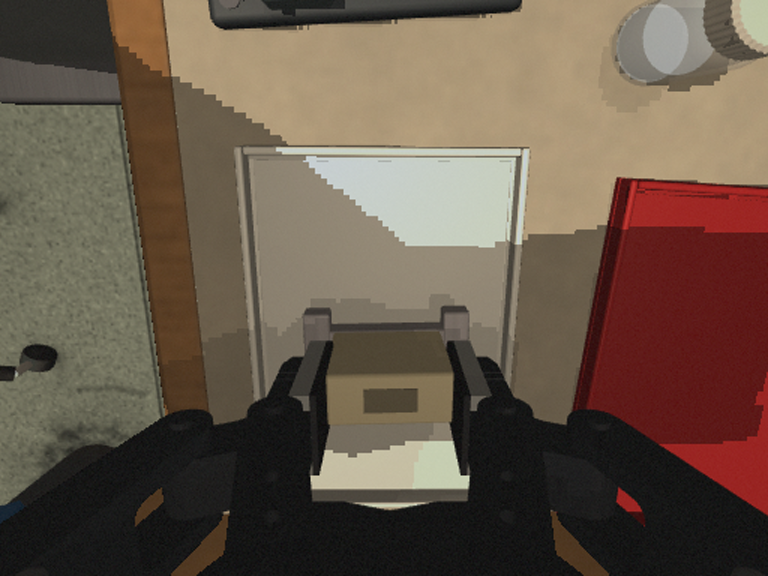

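View pics/s18.png

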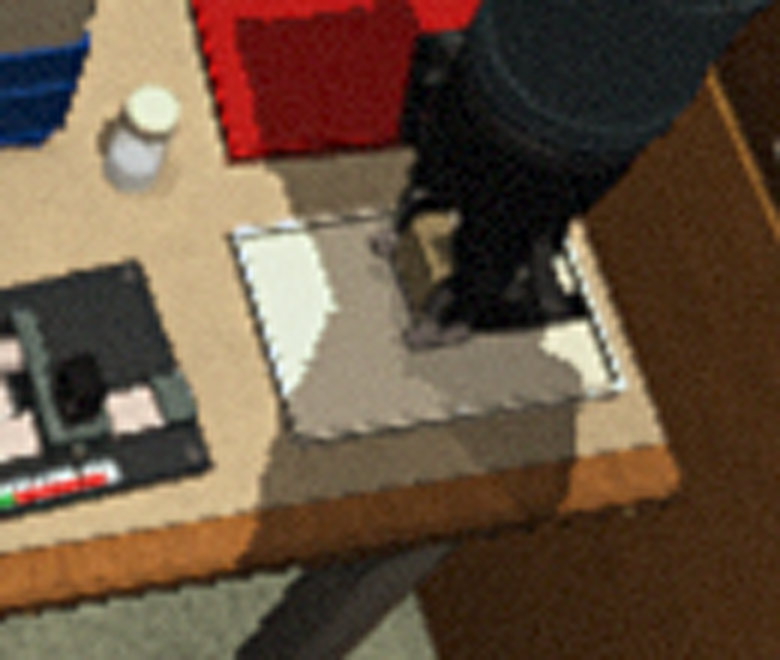

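Call:
{"api": "play_rows", "payload": {
  "slide": [
    [0,0,12],
    [0,0,20],
    [0,0,22],
    [0,0,22],
    [0,0,22],
    [0,0,22],
    [0,0,22],
    [0,0,-20],
    [0,0,-80],
    [0,0,-140]
  ],
  "spin": [0,0,0,0,0,0,0,0,0,0],
  "fingers": [30,30,30,30,40,48,52,55,55,55]
}}

```text
time: 33.1
tcp_pos: [0.4629, -0.3003, 0.206]
tool_rot: [0.008, 0.706, 0.709, 0.001]
contact_force: [1.3, -1.2, 0.9]
grip_width: 0.0551
```

```bash
python3 - <<'E'
from h import *
st()
c=cam("wrist");save(c,"w19.png",f=1.5)
c=cam("side");save(c,"s19.png",(80,180,430,310),2.2)
to(.43,.0,.20,135)
E
```

```text
t 33.1 tcp [ 0.4629 -0.3003  0.206 ] yaw x 90.24 tilt [ 0.0137 -0.0095 -0.9999] F [ 1.3 -1.2  0.9] w 0.0551 q [ 1.02  0.51 -0.69  1.82  0.4   0.94  0.16]
slide [302.1 -35.8   5.2] spin -8.95
```

View pics/w19.png

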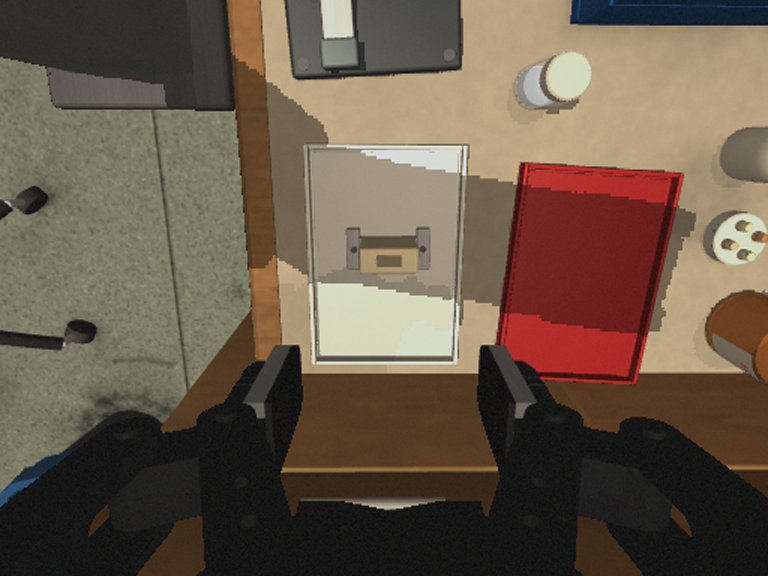

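View pics/s19.png

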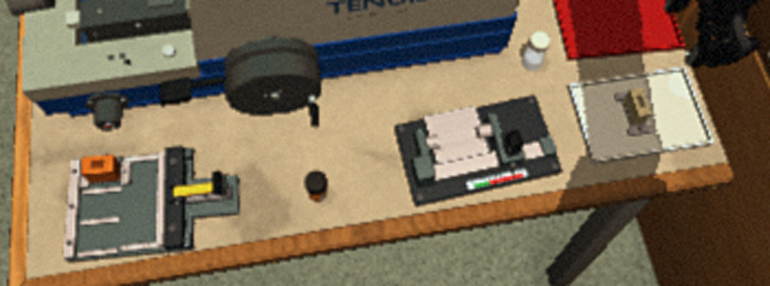

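Call:
{"api": "play_rows", "payload": {
  "slide": [
    [60,-10,0],
    [120,-20,0],
    [180,-30,0],
    [240,-36,0],
    [300,-36,0],
    [300,-36,0]
  ],
  "spin": [-1.8,-3.6,-5.4,-7.2,-9,-9],
  "fingers": [60,60,60,60,60,60]
}}

```text
time: 33.95
tcp_pos: [0.4294, 0.0025, 0.2056]
tool_rot: [0.014, 0.376, 0.926, -0.002]
contact_force: [0.6, -1.2, 0.4]
grip_width: 0.0601
```

```bash
python3 - <<'E'
from h import *
st()
to(.44,.32,.19,175.4)
E
```

```text
t 33.95 tcp [0.4294 0.0025 0.2056] yaw x 135.78 tilt [ 0.0246 -0.0141 -0.9996] F [ 0.6 -1.2  0.4] w 0.0601 q [ 0.73  0.37 -1.    2.11  0.45  0.85  0.26]
slide [214.2 234.8  11.4] spin -7.92
```

Call:
{"api": "play_rows", "payload": {
  "slide": [
    [36,39,0],
    [72,78,0],
    [108,117,0],
    [144,156,0],
    [180,195,5],
    [214,234,11],
    [214,234,11],
    [214,234,11],
    [214,234,11]
  ],
  "spin": [-1.5,-3,-4.5,-6,-7.5,-7.9,-7.9,-7.9,-7.9],
  "fingers": [60,60,60,60,60,60,60,60,60]
}}

```text
time: 35.08
tcp_pos: [0.4403, 0.3173, 0.1901]
tool_rot: [0.013, 0.043, 0.999, -0.007]
contact_force: [-0.1, -0.5, 0.1]
grip_width: 0.0598
```

```bash
python3 - <<'E'
from h import *
st()
c=cam("wrist");save(c,"w20.png",f=1.5)
np.save("w20.npy",np.hstack([c["R"],c["t"][:,None]]))
E
```

```text
t 35.08 tcp [0.4403 0.3173 0.1901] yaw x 175.14 tilt [ 0.0248 -0.0157 -0.9996] F [-0.1 -0.5  0.1] w 0.0598 q [ 0.03  0.66 -1.04  1.84  0.69  1.04  0.19]
```

View pics/w20.png

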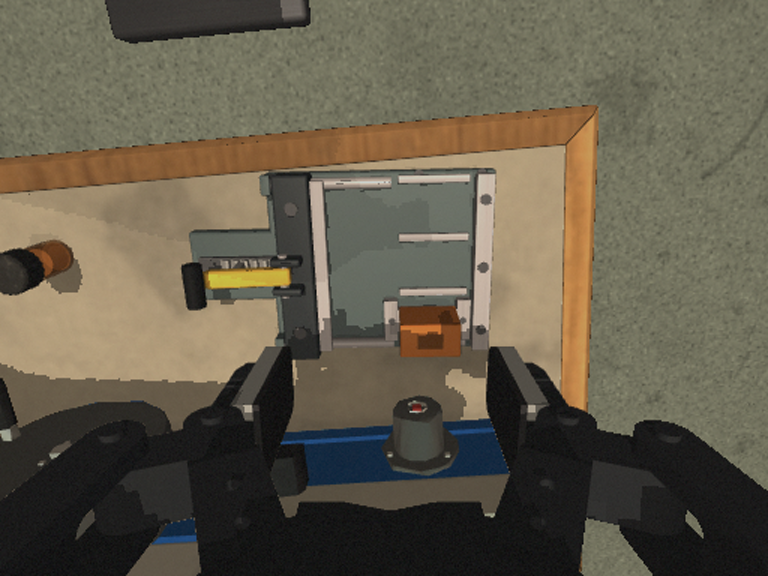

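```bash
python3 - <<'E'
from h import *
c=arm.capture("wrist")
def C(n):
    d=dict(c);M=np.load(n+".npy");d["R"]=M[:,:3];d["t"]=M[:,3];return d
def tri(obs):
    A=[];b=[]
    for d,u,v in obs:
        R=np.array(d["R"]);t=np.array(d["t"]);o=-R.T@t;k=R.T@np.array([(u-d["cx"])/d["fx"],(v-d["cy"])/d["fy"],1.]);k/=np.linalg.norm(k)
        P=np.eye(3)-np.outer(k,k);A.append(P);b.append(P@o)
    return np.linalg.solve(sum(A),sum(b))
w2,w3,w5,w20=C("w2"),C("w3"),C("w5"),C("w20")
print("knob",tri([(w20,417/1.5,407/1.5),(w2,257/1.5,93/1.5),(w3,602/1.5,67/1.5)]))
t=arm.capture("top")
for z in(.1,.15,.2):print(ray(t,100+280/4,110+283/4,z))
r=lambda u,v,z:ray(w20,u/1.5,v/1.5,z)
p=np.array([r(*q,.05) for q in [(400,330),(460,328),(400,356),(460,355)]]);print(p.round(4),p.mean(0),r(430,342,.05))
to(*p.mean(0)[:2],.0455,175.4)
w=C("w19") if False else None
E
```

```text
knob [0.53656567 0.32586198 0.04481732]
[0.5648889  0.22554329 0.1       ]
[0.55617335 0.21448058 0.15      ]
[0.54745781 0.20341787 0.2       ]
[[0.481  0.3191 0.05  ]
 [0.4826 0.354  0.05  ]
 [0.4977 0.3178 0.05  ]
 [0.4998 0.3532 0.05  ]] [0.49027138 0.33601783 0.05      ] [0.49003822 0.33605685 0.05      ]
slide [-44.7  24.  145.9] spin -0.04
```

Call:
{"api": "play_rows", "payload": {
  "slide": [
    [-25,12,0],
    [-45,24,0],
    [-45,24,40],
    [-45,24,90],
    [-45,24,130],
    [-45,24,146],
    [-45,24,146],
    [-45,24,146],
    [-45,24,146],
    [-45,24,146]
  ],
  "spin": [0,0,0,0,0,0,0,0,0,0],
  "fingers": [60,60,60,60,60,60,60,42,30,30],
  "squeeze": 40
}}

```text
time: 36.48
tcp_pos: [0.4915, 0.3364, 0.0474]
tool_rot: [0.014, 0.042, 0.999, -0.007]
contact_force: [-0.2, -1.0, 4.8]
grip_width: 0.0352
```

```bash
python3 - <<'E'
from h import *
st()
c=cam("wrist");save(c,"w21.png",f=1.5)
E
```

```text
t 36.48 tcp [0.4915 0.3364 0.0474] yaw x 175.17 tilt [ 0.0274 -0.0142 -0.9995] F [-0.2 -1.   4.8] w 0.0352 q [-0.1   0.91 -0.85  1.77  0.9   0.89  0.11]
```

View pics/w21.png

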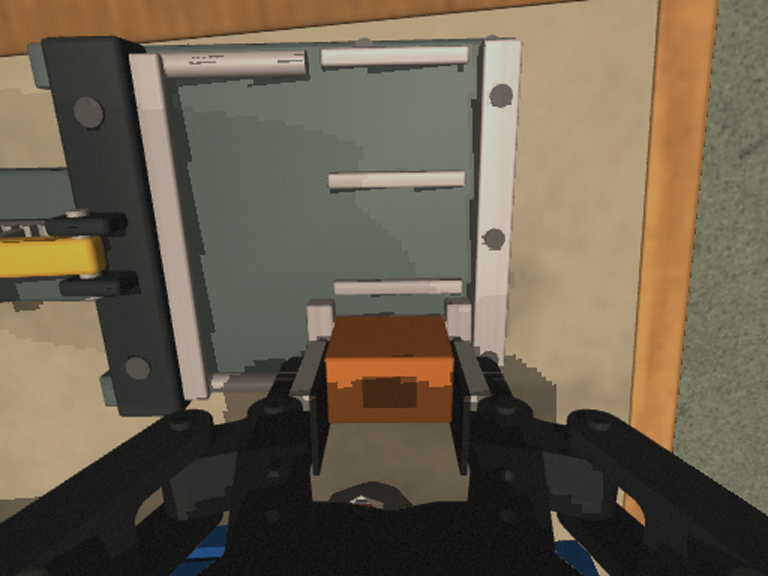

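Call:
{"api": "play_rows", "payload": {
  "slide": [
    [0,0,-15],
    [0,0,-40],
    [0,0,-90],
    [0,0,-140],
    [20,0,-155],
    [60,0,-155],
    [60,0,-155]
  ],
  "spin": [0,0,0,0,0,0,0],
  "fingers": [30,30,30,30,30,30,30]
}}

```text
time: 37.4
tcp_pos: [0.4235, 0.3443, 0.2015]
tool_rot: [0.014, 0.039, 0.999, -0.007]
contact_force: [-0.4, 0.1, -0.6]
grip_width: 0.035
```

```bash
python3 - <<'E'
from h import *
st()
to(.43,-.03,.20,93.3)
E
```

```text
t 37.4 tcp [0.4235 0.3443 0.2015] yaw x 175.49 tilt [ 0.027  -0.0148 -0.9995] F [-0.4  0.1 -0.6] w 0.035 q [-0.02  0.65 -1.05  1.83  0.68  1.06  0.15]
slide [ -35.8 -372.5    7.2] spin 16.44
```

Call:
{"api": "play_rows", "payload": {
  "slide": [
    [0,-41,0],
    [-5,-82,0],
    [-9,-124,0],
    [-13,-165,0],
    [-17,-206,0],
    [-21,-248,2],
    [-25,-290,4],
    [-30,-330,6],
    [-36,-372,7],
    [-36,-372,7]
  ],
  "spin": [1.8,3.6,5.4,7.2,9,10.8,12.6,14.4,16.2,16.4],
  "fingers": [30,30,30,30,30,30,30,30,30,30]
}}

```text
time: 38.65
tcp_pos: [0.4298, -0.0326, 0.2002]
tool_rot: [0.015, 0.688, 0.726, 0.003]
contact_force: [0.1, -0.0, -1.3]
grip_width: 0.0352
```

```bash
python3 - <<'E'
from h import *
st()
to(.4605,-.0695,.10,93.3)
E
```

```text
t 38.65 tcp [ 0.4298 -0.0326  0.2002] yaw x 93.06 tilt [ 0.0263 -0.0165 -0.9995] F [ 0.1 -0.  -1.3] w 0.0352 q [ 0.65  0.32 -0.8   2.12  0.35  0.8  -0.31]
slide [-36.6  26.1 101.6] spin -0.05
```

Call:
{"api": "play_rows", "payload": {
  "slide": [
    [-20,15,0],
    [-37,26,0],
    [-37,26,30],
    [-37,26,70],
    [-37,26,95],
    [-37,26,102],
    [-37,26,102],
    [-37,26,102]
  ],
  "spin": [0,0,0,0,0,0,0,0],
  "fingers": [30,30,30,30,30,30,30,30]
}}

```text
time: 39.65
tcp_pos: [0.4612, -0.0698, 0.1006]
tool_rot: [0.016, 0.688, 0.726, 0.004]
contact_force: [-0.5, -0.6, -0.6]
grip_width: 0.0349
```

```bash
python3 - <<'E'
from h import *
st()
c=cam("wrist");save(c,"w22.png",f=1.5)
to(.4605,-.0695,.0545,93.3)
E
```

```text
t 39.65 tcp [ 0.4612 -0.0698  0.1006] yaw x 93.08 tilt [ 0.028  -0.0168 -0.9995] F [-0.5 -0.6 -0.6] w 0.0349 q [ 0.56  0.54 -0.63  2.11  0.57  0.63 -0.42]
slide [ 1.3 -1.9 46. ] spin -0.05
```

View pics/w22.png

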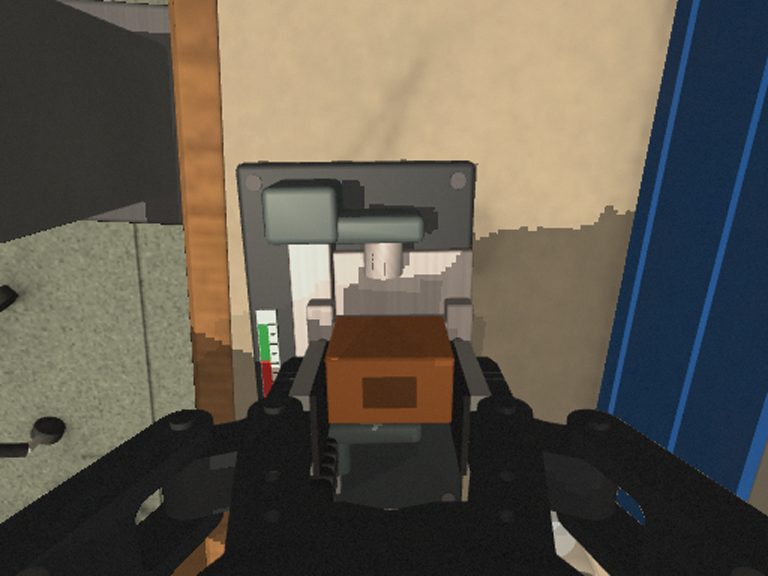

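Call:
{"api": "play_rows", "payload": {
  "slide": [
    [1,-2,20],
    [1,-2,36],
    [1,-2,44],
    [1,-2,46],
    [1,-2,46],
    [1,-2,46]
  ],
  "spin": [0,0,0,0,0,0],
  "fingers": [30,30,30,30,30,30]
}}

```text
time: 40.45
tcp_pos: [0.4607, -0.0699, 0.0553]
tool_rot: [0.016, 0.688, 0.726, 0.003]
contact_force: [-3.5, -0.2, 9.7]
grip_width: 0.0354
```

```bash
python3 - <<'E'
from h import *
st()
c=cam("wrist");save(c,"w23.png",f=1.5)
E
```

```text
t 40.45 tcp [ 0.4607 -0.0699  0.0553] yaw x 93.07 tilt [ 0.0283 -0.0179 -0.9994] F [-3.5 -0.2  9.7] w 0.0354 q [ 0.49  0.62 -0.55  2.13  0.67  0.54 -0.5 ]
```

View pics/w23.png

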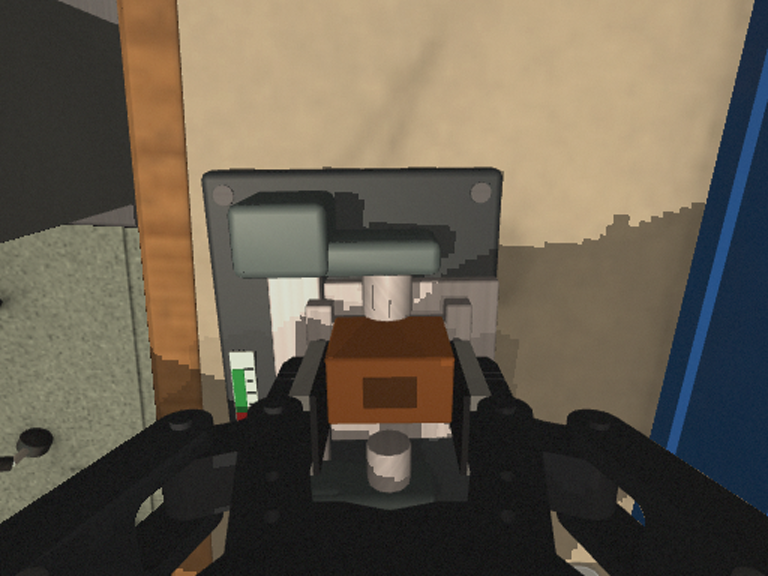

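Call:
{"api": "play_rows", "payload": {
  "slide": [
    [0,0,0],
    [0,0,0],
    [0,0,0],
    [0,0,0],
    [0,0,-30],
    [0,0,-70],
    [0,0,-100],
    [0,0,-100]
  ],
  "spin": [0,0,0,0,0,0,0,0],
  "fingers": [40,48,54,56,56,56,56,56]
}}

```text
time: 41.5
tcp_pos: [0.4592, -0.0683, 0.157]
tool_rot: [0.018, 0.688, 0.726, 0.004]
contact_force: [0.3, 0.6, 0.1]
grip_width: 0.0562
```

```bash
python3 - <<'E'
from h import *
st()
c=cam("wrist");save(c,"w24.png",f=1.5)
to(.4338,-.131,.069,93.3)
E
```

```text
t 41.5 tcp [ 0.4592 -0.0683  0.157 ] yaw x 93.05 tilt [ 0.0322 -0.0188 -0.9993] F [0.3 0.6 0.1] w 0.0562 q [ 0.64  0.44 -0.72  2.08  0.47  0.74 -0.33]
slide [-59.5 -30.3  87.1] spin -0.05
```

View pics/w24.png

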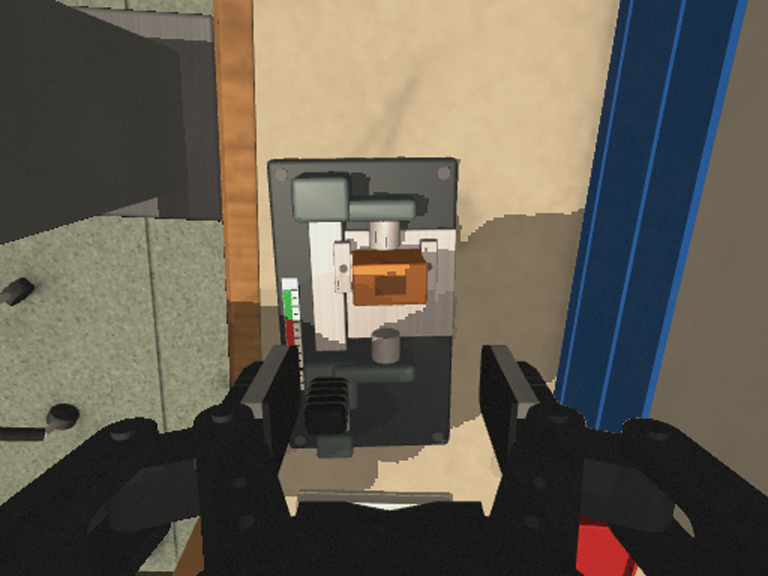

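Call:
{"api": "play_rows", "payload": {
  "slide": [
    [-30,-15,0],
    [-60,-30,0],
    [-60,-30,0],
    [-60,-30,40],
    [-60,-30,75],
    [-60,-30,87],
    [-60,-30,87],
    [-60,-30,87],
    [-60,-30,87],
    [-60,-30,87]
  ],
  "spin": [0,0,0,0,0,0,0,0,0,0],
  "fingers": [45,45,45,45,45,45,45,30,15,15],
  "squeeze": 30
}}

```text
time: 42.8
tcp_pos: [0.4334, -0.1318, 0.07]
tool_rot: [0.017, 0.688, 0.725, 0.003]
contact_force: [-3.0, 1.2, 7.0]
grip_width: 0.0193
```

```bash
python3 - <<'E'
from h import *
st()
E
```

```text
t 42.8 tcp [ 0.4334 -0.1318  0.07  ] yaw x 93.02 tilt [ 0.0288 -0.0199 -0.9994] F [-3.   1.2  7. ] w 0.0193 q [ 0.66  0.58 -0.57  2.16  0.64  0.54 -0.34]
```

Call:
{"api": "play_rows", "payload": {
  "slide": [
    [3,0,0],
    [8,0,-0.1],
    [14,0,-0.3],
    [19,0,-0.4],
    [23,0,-0.5],
    [23,0,-0.5],
    [23,0,-0.5]
  ],
  "spin": [0,0,0,0,0,0,0],
  "fingers": [15,15,15,15,15,15,15]
}}

```text
time: 43.68
tcp_pos: [0.4319, -0.1083, 0.0701]
tool_rot: [0.017, 0.688, 0.726, 0.003]
contact_force: [-2.8, 0.7, 1.9]
grip_width: 0.0193
```

```bash
python3 - <<'E'
from h import *
st()
c=cam("wrist");save(c,"w25.png",(160,20,420,320),2.3)
E
```

```text
t 43.67 tcp [ 0.4319 -0.1083  0.0701] yaw x 93.06 tilt [ 0.0285 -0.0195 -0.9994] F [-2.8  0.7  1.9] w 0.0193 q [ 0.61  0.57 -0.57  2.17  0.64  0.54 -0.4 ]
```

View pics/w25.png

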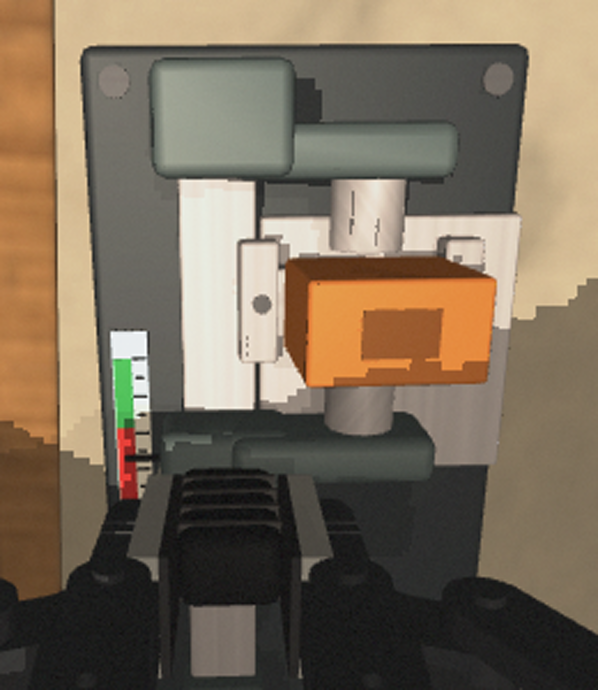

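Call:
{"api": "play_rows", "payload": {
  "slide": [
    [0.7,0,0],
    [1.4,0,0],
    [2,0,0],
    [2,0,0]
  ],
  "spin": [0,0,0,0],
  "fingers": [15,15,15,15]
}}

```text
time: 44.22
tcp_pos: [0.4318, -0.1066, 0.0701]
tool_rot: [0.017, 0.688, 0.726, 0.003]
contact_force: [-1.9, -1.2, 1.7]
grip_width: 0.0191
```

Call:
{"api": "play_rows", "payload": {
  "slide": [
    [0.5,0,0],
    [1,0,0],
    [1,0,0]
  ],
  "spin": [0,0,0],
  "fingers": [15,15,15]
}}

```text
time: 44.6
tcp_pos: [0.4318, -0.1057, 0.0701]
tool_rot: [0.017, 0.688, 0.726, 0.003]
contact_force: [-2.3, -2.4, 2.4]
grip_width: 0.0193
```

Call:
{"api": "play_rows", "payload": {
  "slide": [
    [0.5,0,0],
    [0.8,0,0],
    [0.8,0,0]
  ],
  "spin": [0,0,0],
  "fingers": [15,15,15]
}}

```text
time: 44.98
tcp_pos: [0.4317, -0.1049, 0.0701]
tool_rot: [0.017, 0.688, 0.726, 0.003]
contact_force: [-1.5, -1.6, 2.6]
grip_width: 0.0192
```

Call:
{"api": "play_rows", "payload": {
  "slide": [
    [0.5,0,0],
    [0.8,0,0],
    [0.8,0,0]
  ],
  "spin": [0,0,0],
  "fingers": [15,15,15]
}}

```text
time: 45.35
tcp_pos: [0.4316, -0.104, 0.0701]
tool_rot: [0.017, 0.688, 0.726, 0.002]
contact_force: [-2.3, -2.3, 2.9]
grip_width: 0.0194
```

Call:
{"api": "play_rows", "payload": {
  "slide": [
    [0.5,0,0],
    [0.5,0,0],
    [0.5,0,0]
  ],
  "spin": [0,0,0],
  "fingers": [15,15,15]
}}

```text
time: 45.72
tcp_pos: [0.4316, -0.1039, 0.0701]
tool_rot: [0.017, 0.688, 0.725, 0.002]
contact_force: [-2.1, -5.1, 3.1]
grip_width: 0.0193
```

Call:
{"api": "play_rows", "payload": {
  "slide": [
    [0.5,0,0],
    [0.5,0,0],
    [0.5,0,0]
  ],
  "spin": [0,0,0],
  "fingers": [15,15,15]
}}

```text
time: 46.1
tcp_pos: [0.4316, -0.1039, 0.0701]
tool_rot: [0.018, 0.688, 0.725, 0.002]
contact_force: [-2.4, -5.2, 3.2]
grip_width: 0.0196
```

Call:
{"api": "play_rows", "payload": {
  "slide": [
    [0.5,0,0],
    [0.5,0,0],
    [0.5,0,0]
  ],
  "spin": [0,0,0],
  "fingers": [15,15,15]
}}

```text
time: 46.48
tcp_pos: [0.4317, -0.1039, 0.0701]
tool_rot: [0.018, 0.688, 0.725, 0.002]
contact_force: [-2.3, -5.6, 2.8]
grip_width: 0.0193
```

Contact at exactly the place for 21 mm. Press firmer, then release and look.

Call:
{"api": "play_rows", "payload": {
  "slide": [
    [0.8,0,0],
    [1.6,0,0],
    [1.6,0,0],
    [1.6,0,0],
    [1.6,0,0],
    [1.6,0,0]
  ],
  "spin": [0,0,0,0,0,0],
  "fingers": [15,15,15,15,15,15]
}}

```text
time: 47.22
tcp_pos: [0.4317, -0.1038, 0.0701]
tool_rot: [0.018, 0.689, 0.725, 0.001]
contact_force: [-2.0, -8.2, 1.7]
grip_width: 0.0192
```

Call:
{"api": "play_rows", "payload": {
  "slide": [
    [0,0,0],
    [0,0,0],
    [0,0,0],
    [0,0,-30],
    [-20,0,-60],
    [-44,0,-60],
    [-44,0,-60],
    [-44,0,-60]
  ],
  "spin": [0,0,0,0,0,0,0,0],
  "fingers": [30,42,45,45,45,45,45,45]
}}

```text
time: 48.22
tcp_pos: [0.432, -0.1454, 0.1309]
tool_rot: [0.018, 0.689, 0.725, 0.001]
contact_force: [-0.0, -0.0, -0.9]
grip_width: 0.0452
```

```bash
python3 - <<'E'
from h import *
st()
c=cam("wrist");save(c,"w26.png",f=1.5);save(c,"w26c.png",(160,40,360,200),3.5)
to(.4318,-.1045,.0695,93.2)
E
```

```text
t 48.23 tcp [ 0.432  -0.1454  0.1309] yaw x 92.94 tilt [ 0.0278 -0.0226 -0.9994] F [-0.  -0.  -0.9] w 0.0452 q [ 0.77  0.47 -0.68  2.12  0.51  0.67 -0.19]
slide [42.1  0.3 60.4] spin -0.04
```

View pics/w26c.png

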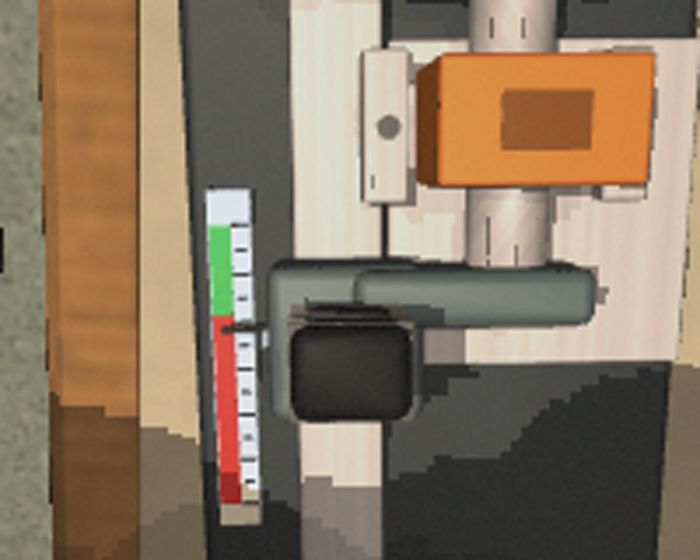

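Call:
{"api": "play_rows", "payload": {
  "slide": [
    [25,0,0],
    [42,0,10],
    [42,0,40],
    [42,0,60],
    [42,0,60],
    [42,0,60],
    [42,0,60],
    [42,0,60]
  ],
  "spin": [0,0,0,0,0,0,0,0],
  "fingers": [45,45,45,45,45,30,15,15]
}}

```text
time: 49.28
tcp_pos: [0.4317, -0.1045, 0.0707]
tool_rot: [0.018, 0.688, 0.725, 0.001]
contact_force: [-1.7, 0.9, 6.9]
grip_width: 0.0192
```

Call:
{"api": "play_rows", "payload": {
  "slide": [
    [-4,0,0],
    [-10,0,0.1],
    [-18,0,0.3],
    [-26,0,0.5],
    [-26,0,0.5],
    [-26,0,0.5]
  ],
  "spin": [0,0,0,0,0,0],
  "fingers": [15,15,15,15,15,15]
}}

```text
time: 50.02
tcp_pos: [0.4332, -0.1311, 0.0708]
tool_rot: [0.019, 0.688, 0.725, 0.001]
contact_force: [3.6, -1.8, -9.5]
grip_width: 0.0189
```

Call:
{"api": "play_rows", "payload": {
  "slide": [
    [0,0,0],
    [0,0,0],
    [0,0,0],
    [0,0,-30],
    [0,0,-70],
    [30,0,-90],
    [50,28,-90],
    [50,28,-90]
  ],
  "spin": [0,0,0,0,0,0,0,0],
  "fingers": [30,42,45,45,60,60,60,60]
}}

```text
time: 51.02
tcp_pos: [0.4579, -0.0756, 0.1611]
tool_rot: [0.019, 0.687, 0.726, 0.003]
contact_force: [-1.0, -0.1, -0.2]
grip_width: 0.06
```

```bash
python3 - <<'E'
from h import *
st()
c=cam("wrist");save(c,"w27.png",f=1.5)
np.save("w27.npy",np.hstack([c["R"],c["t"][:,None]]))
to(.4605,-.0647,.055,93.2)
E
```

```text
t 51.02 tcp [ 0.4579 -0.0756  0.1611] yaw x 93.13 tilt [ 0.0317 -0.0226 -0.9992] F [-1.  -0.1 -0.2] w 0.06 q [ 0.66  0.44 -0.73  2.08  0.47  0.75 -0.31]
slide [ 14.5   1.8 105.2] spin -0.03
```

View pics/w27.png

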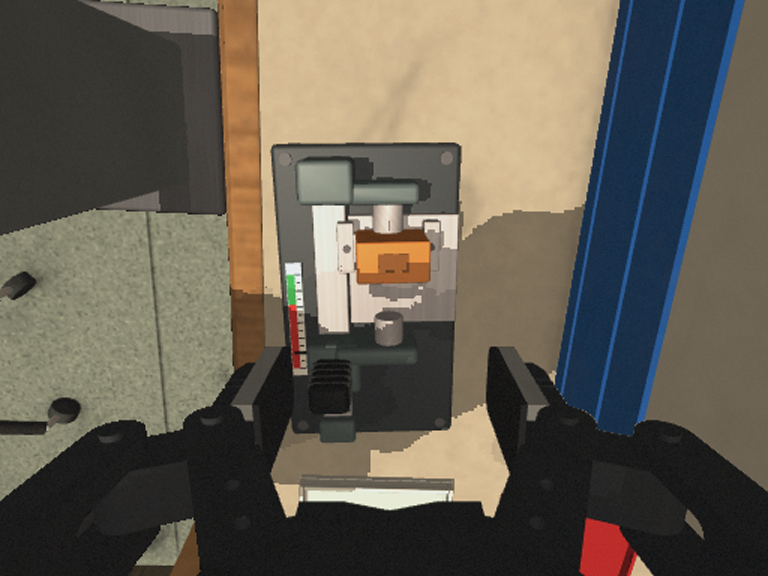

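Call:
{"api": "play_rows", "payload": {
  "slide": [
    [14,2.5,0],
    [14,2.5,40],
    [14,2.5,80],
    [14,2.5,100],
    [14,2.5,105],
    [14,2.5,105],
    [14,2.5,105],
    [14,2.5,105],
    [14,2.5,105]
  ],
  "spin": [0,0,0,0,0,0,0,0,0],
  "fingers": [60,60,60,60,60,45,30,30,30],
  "squeeze": 40
}}

```text
time: 52.2
tcp_pos: [0.4617, -0.0651, 0.0562]
tool_rot: [0.019, 0.688, 0.726, 0.002]
contact_force: [-1.5, 0.4, 6.7]
grip_width: 0.0351
```

Call:
{"api": "play_rows", "payload": {
  "slide": [
    [-3,0,-10],
    [-5,0,-30],
    [-5,0,-70],
    [-5,0,-100],
    [-5,0,-130],
    [-5,0,-130]
  ],
  "spin": [0,0,0,0,0,0],
  "fingers": [30,30,30,30,30,30]
}}

```text
time: 52.95
tcp_pos: [0.4594, -0.0675, 0.1886]
tool_rot: [0.021, 0.688, 0.725, 0.003]
contact_force: [0.8, -0.0, -0.7]
grip_width: 0.0351
```

```bash
python3 - <<'E'
from h import *
st()
c=cam("wrist");save(c,"w28.png",f=1.2)
t=arm.capture("top")
T2=lambda X,Y:(240+X/4,110+Y/4)
p=np.array([ray(t,*T2(*q),.012) for q in [(368,195),(563,203),(560,333),(362,322)]]);print(p.mean(0),np.degrees(np.arctan2(p[0,0]-p[1,0],p[0,1]-p[1,1])))
to(*p.mean(0)[:2],.18,86.5)
to(.46,-.30,.19,90)
E
```

```text
t 52.95 tcp [ 0.4594 -0.0675  0.1886] yaw x 92.99 tilt [ 0.0352 -0.0252 -0.9991] F [ 0.8 -0.  -0.7] w 0.0351 q [ 0.68  0.39 -0.78  2.06  0.42  0.8  -0.29]
[ 0.5970211  -0.32578712  0.012     ] 2.333301686199698
slide [-265.   125.1   16.8] spin 1.3
slide [-232.3  -10.     2. ] spin 0.6
```

View pics/w28.png

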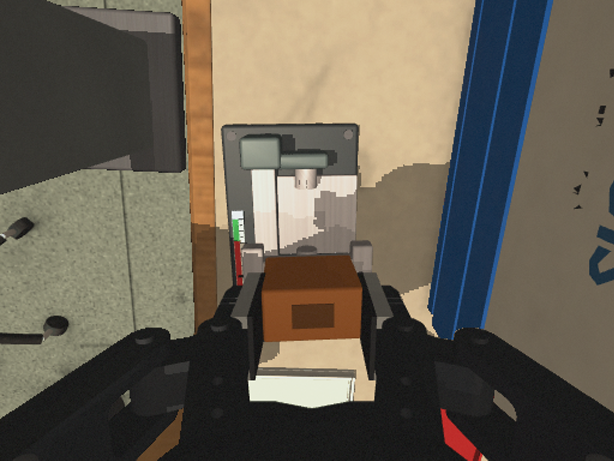

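Call:
{"api": "play_rows", "payload": {
  "slide": [
    [-60,-3,0],
    [-120,-6,0],
    [-180,-9,0],
    [-225,-10,0],
    [-257,-10,0],
    [-257,40,5],
    [-265,90,10],
    [-265,125,15],
    [-265,125,17],
    [-265,125,17]
  ],
  "spin": [0.2,0.4,0.6,0.8,1,1.2,1.2,1.2,1.2,1.2],
  "fingers": [30,30,30,30,30,30,30,30,30,30]
}}

```text
time: 54.3
tcp_pos: [0.5953, -0.3257, 0.1781]
tool_rot: [0.018, 0.725, 0.688, 0.002]
contact_force: [-0.4, 0.1, -1.5]
grip_width: 0.0357
```

```bash
python3 - <<'E'
from h import *
st()
c=cam("wrist");save(c,"w29.png",f=1.5)
np.save("w29.npy",np.hstack([c["R"],c["t"][:,None]]))
E
```

```text
t 54.3 tcp [ 0.5953 -0.3257  0.1781] yaw x 87.01 tilt [ 0.0273 -0.0235 -0.9993] F [-0.4  0.1 -1.5] w 0.0357 q [ 0.83  0.72 -0.62  1.52  0.48  1.02  0.03]
```

View pics/w29.png

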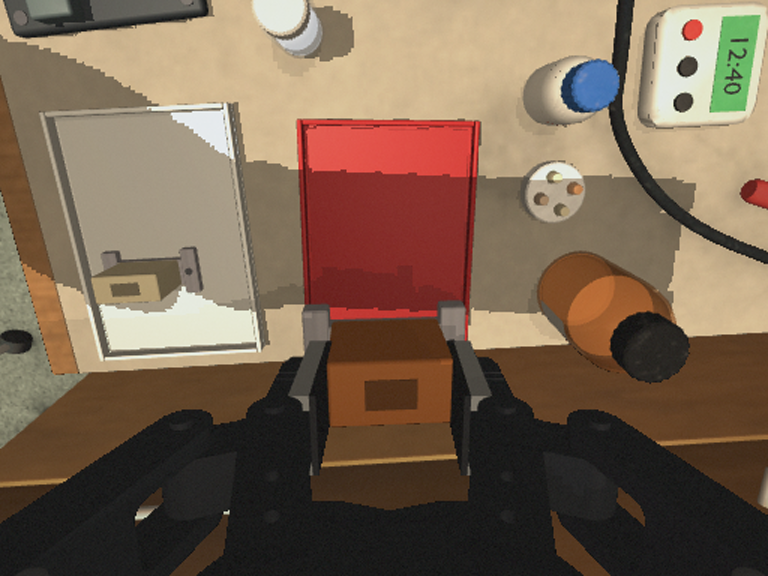

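```bash
python3 - <<'E'
from h import *
c=arm.capture("wrist");M=np.load("w29.npy");c["R"]=M[:,:3];c["t"]=M[:,3]
r=lambda u,v,z:ray(c,u/1.5,v/1.5,z)
a,b=r(298,121,.012),r(480,121,.012);print(a,b,np.linalg.norm(a-b))
m=(a+b)/2;e=(b-a)/np.linalg.norm(b-a);n=np.array([e[1],-e[0],0]);cen=m+n*.076;print("centre",cen,np.degrees(np.arctan2(e[1],e[0])))
to(cen[0],cen[1]+.012,.0455,87.3)
E
```

```text
[ 0.55279584 -0.24614471  0.012     ] [ 0.65535627 -0.25140978  0.012     ] 0.10269548727165514
centre [ 0.60017963 -0.3246773   0.012     ] -2.938769606757432
slide [1.710e+01 1.000e-01 1.334e+02] spin -0.07
```

Call:
{"api": "play_rows", "payload": {
  "slide": [
    [17,0,0],
    [17,0,50],
    [17,0,100],
    [17,0,125],
    [17,0,131],
    [17,0,131],
    [17,0,131]
  ],
  "spin": [0,0,0,0,0,0,0],
  "fingers": [30,30,30,30,30,30,30]
}}

```text
time: 55.28
tcp_pos: [0.6013, -0.3131, 0.0499]
tool_rot: [0.02, 0.725, 0.688, 0.003]
contact_force: [-0.1, 0.1, -0.4]
grip_width: 0.0357
```

```bash
python3 - <<'E'
from h import *
st()
c=cam("wrist");save(c,"w30.png",f=1.2)
E
```

```text
t 55.27 tcp [ 0.6013 -0.3131  0.0499] yaw x 86.93 tilt [ 0.0316 -0.0257 -0.9992] F [-0.1  0.1 -0.4] w 0.0357 q [ 0.76  0.88 -0.54  1.57  0.59  0.82 -0.07]
```

View pics/w30.png

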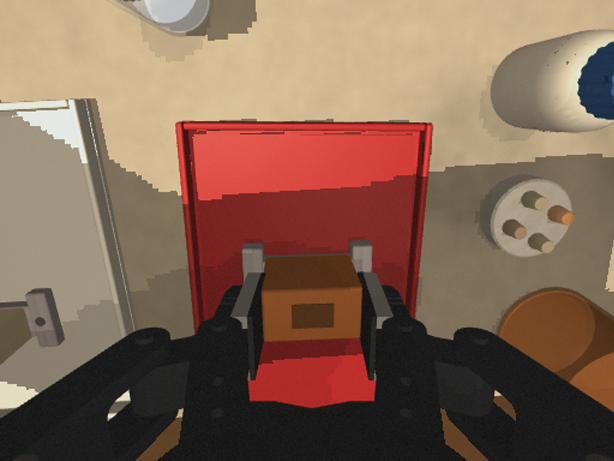

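Well inside the tray. Lower 5 mm more, release and rise.

Call:
{"api": "play_rows", "payload": {
  "slide": [
    [0,0,3],
    [0,0,5],
    [0,0,5],
    [0,0,5]
  ],
  "spin": [0,0,0,0],
  "fingers": [30,30,30,30]
}}

```text
time: 55.82
tcp_pos: [0.6012, -0.3132, 0.0446]
tool_rot: [0.02, 0.725, 0.688, 0.002]
contact_force: [-0.1, 0.6, -0.9]
grip_width: 0.0353
```

Call:
{"api": "play_rows", "payload": {
  "slide": [
    [0,0,0],
    [0,0,0],
    [0,0,0],
    [0,0,-30],
    [0,0,-80],
    [0,0,-130],
    [0,0,-150],
    [0,0,-150]
  ],
  "spin": [0,0,0,0,0,0,0,0],
  "fingers": [40,48,52,54,54,54,54,54]
}}

```text
time: 56.82
tcp_pos: [0.5971, -0.3097, 0.1957]
tool_rot: [0.021, 0.726, 0.688, 0.003]
contact_force: [0.1, 0.1, -1.0]
grip_width: 0.054
```

```bash
python3 - <<'E'
from h import *
st()
c=cam("wrist");save(c,"w31.png",f=1.5)
c=cam("side");save(c,"s31.png",(80,130,430,310),2.2)
E
```

```text
t 56.83 tcp [ 0.5971 -0.3097  0.1957] yaw x 86.92 tilt [ 0.0331 -0.0269 -0.9991] F [ 0.1  0.1 -1. ] w 0.054 q [ 0.82  0.69 -0.63  1.53  0.47  1.03  0.01]
```

View pics/w31.png

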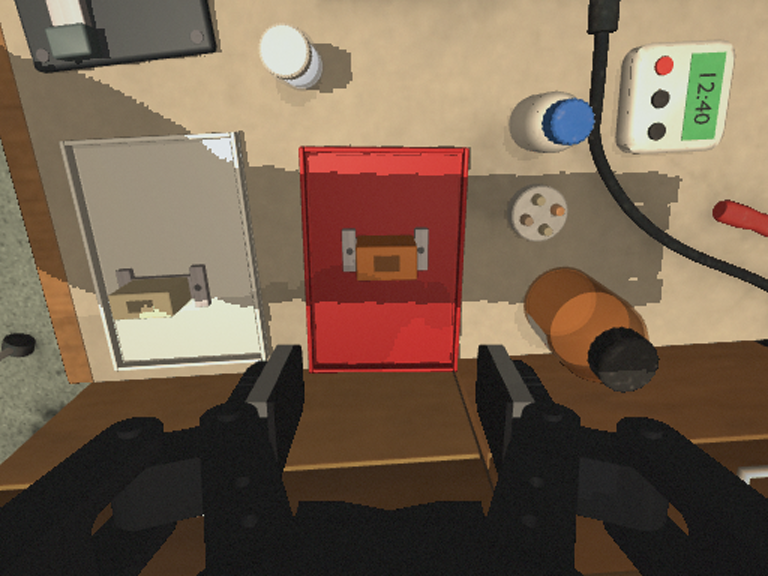

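View pics/s31.png

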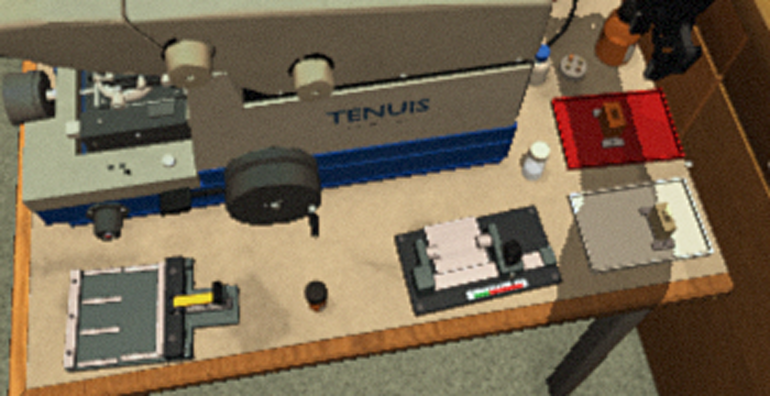

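```bash
python3 - <<'E'
from h import *
c=cam("wrist");save(c,"w31c.png",(30,80,190,260),4)
np.save("w31.npy",np.hstack([c["R"],c["t"][:,None]]))
to(.47,-.33,.23,88)
E
```

```text
slide [ -28.3 -122.9  -40.7] spin -0.21
```

View pics/w31c.png

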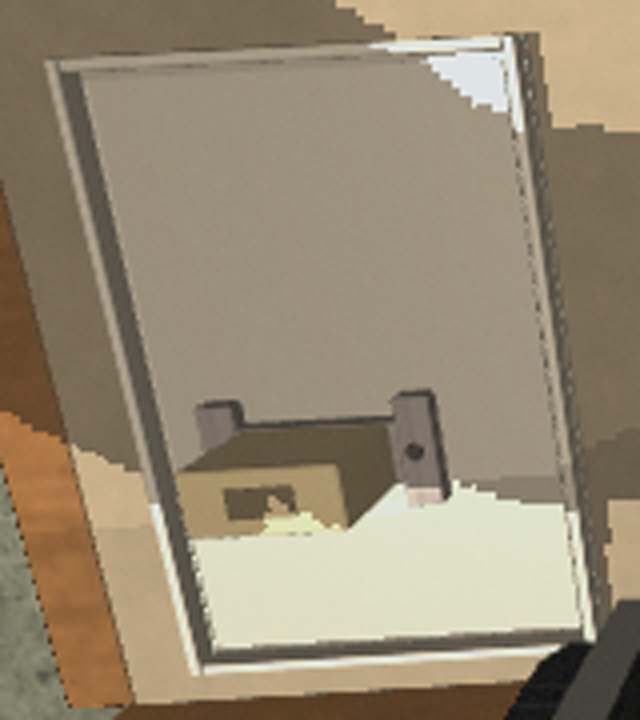

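Call:
{"api": "play_rows", "payload": {
  "slide": [
    [0,0,-20],
    [0,-30,-40],
    [-10,-80,-40],
    [-28,-123,-40],
    [-28,-123,-40],
    [-28,-123,-40]
  ],
  "spin": [0,0,0,0,0,0],
  "fingers": [60,60,60,60,60,60]
}}

```text
time: 57.72
tcp_pos: [0.4706, -0.3295, 0.2299]
tool_rot: [0.019, 0.726, 0.688, 0.002]
contact_force: [0.2, -1.0, -0.2]
grip_width: 0.06
```

```bash
python3 - <<'E'
from h import *
st()
c=cam("wrist");save(c,"w32.png",f=1.5)
np.save("w32.npy",np.hstack([c["R"],c["t"][:,None]]))
E
```

```text
t 57.73 tcp [ 0.4706 -0.3295  0.2299] yaw x 86.94 tilt [ 0.029  -0.0244 -0.9993] F [ 0.2 -1.  -0.2] w 0.06 q [ 1.04  0.5  -0.69  1.76  0.39  0.98  0.16]
```

View pics/w32.png

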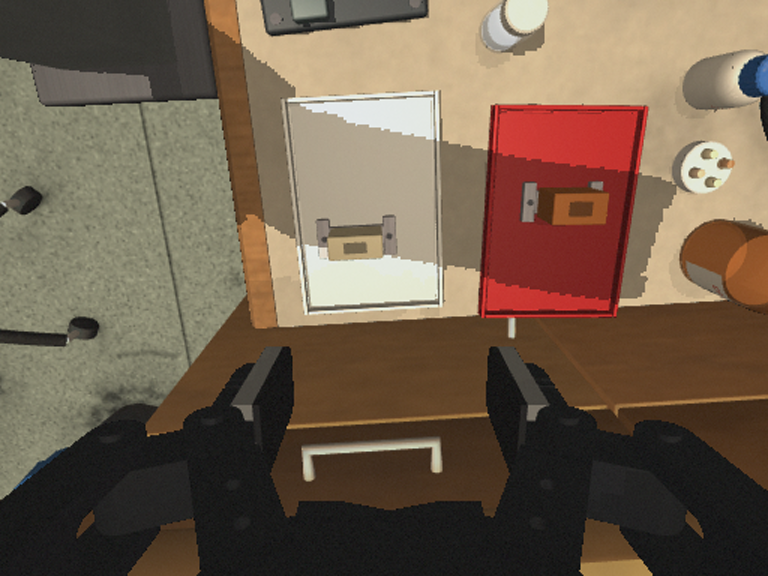

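```bash
python3 - <<'E'
from h import *
c=arm.capture("wrist");M=np.load("w32.npy");c["R"]=M[:,:3];c["t"]=M[:,3]
r=lambda u,v,z:np.round(ray(c,u/1.5,v/1.5,z),4)
print(r(317,240,.011),r(396,235,.011),"walls",r(300,240,.012),r(440,235,.012), "top",r(355,248,.043))
print(arm.hand_in())
E
```

```text
[ 0.4257 -0.3298  0.011 ] [ 0.4821 -0.3295  0.011 ] walls [ 0.4138 -0.3288  0.012 ] [ 0.5134 -0.3312  0.012 ] top [ 0.4539 -0.3297  0.043 ]
the job is handed in; nothing more can be done
None
```

The job is handed in at about 58 s of the 210 s. It reported no verdict, so what follows rests on my own checks.

- **Clamp:** I lifted the pawl by its crossbar and drew the bar back about 41 mm. It was still back in the last side view.
- **Blocks present:** Only a pale and an amber block were in the jig. The middle nest was empty, so there was no dark block to gauge.
- **Pale block:** Pressed at about 8 N on the wrist sensor, roughly 6 N on the block after jaw friction. The pointer was in the green at about 16 mm, so it went in the white tray.
- **Amber block:** Pressed the same way. The pointer was in the red, and the jaw stopped where 21 mm would put it, so it went in the red tray.

**Last checks:** Both blocks stood upright inside their trays, the bottles and vials in view were still standing, and the gripper was clear of everything.

- **Pale block moved after placing:** It was about 28 mm from where I had put it, probably the announced knock. It was still upright, with its foot about 56 mm long in the image (as it should be) and roughly 12 mm from the nearest wall's rim. I left it there.
- **Tool tilt:** The tool gradually picked up a tilt of about 2°. The blocks still settled flat on release.

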